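# Hang the hook-on parts shelf on its slotted uprights

## Task

Draw the blue hook-on parts shelf out from under the white riser, set it down upright on the open bench and let go of it. Then take it afresh and hang it on the pair of slotted uprights: both hooks through their slots, then push it down until the hooks sit fully home and both sprung rollers snap out over them and lock it, and let go. Leave the solder spool, the flux bottle and the screwdriver where they are.

Things in the scene. Friction and masses are not known exactly. Their poses are not given: they have to be found in the camera images.
- shelf: Loose blue parts shelf, 0.2 to 0.45 kg, standing on its base. Origin: centre of its underside; x out of its back (hook side), z up. Tray 90 (x) by 130 mm (y), lips 18 mm high. At the start its front half with the divider is under the riser's deck, the back plate and hooks outside, hooks pointing away from the riser.
- back_top (a point): Middle of the top edge of the shelf's back plate (shelf x 42, z 110 mm); axes as the shelf's. The plate is 6 mm thick along x (39 to 45), 130 mm wide (too wide to grip across). It can be pinched through its thickness from above, between the hooks; but fingers on the hook side would be in the way at the uprights.
- divider (a point): Point in the orange divider, the shelf's handle for hanging it: shelf x -22, y 0, z 45 mm; axes as the shelf's. The divider is 12 mm thick (y), 40 mm long (shelf x -42 to -2), its top 58 mm above the underside, about 55 mm free on both sides.
- hook_left (a point): Lower end of the shelf's steel hook at shelf y = +45 mm (x 55.5, z 60 mm); axes as the shelf's. Hook 10 mm wide: a neck at z 82 to 94 mm leaves the back face (x 45); at its end a lip 4 mm thick (x 53.5 to 57.5) hangs down to z 60 mm, 22 mm below the neck and 8.5 mm behind the back face; its foot (z 60 to 66) has a nose out to x 63.5.
- hook_right (a point): The same for the shelf's hook at y = -45 mm.
- riser: Fixed low white bench riser with a grey bench supply on it. Origin on the bench at the middle of its open mouth; x points into it, so the shelf is pulled out along the riser's -x. Deck 180 mm deep, 240 mm wide, underside 64 and top 70 mm above the bench; side walls 8 mm thick. The supply, its top 145 mm above the bench, begins 80 mm behind the mouth.
- uprights: Fixed pair of slotted aluminium uprights. Origin on the bench midway between them in the plane of their front faces; x points to their back, z up; the shelf hangs on the -x side. Uprights at y +45 and -45 mm, 34 mm wide, wall 6 mm thick, 225 mm high; each has a slot 18 mm wide, 152 to 198 mm above the bench, free behind. Foot plate 10 mm high, x -45 to 85 mm.
- seat (a point): Where the shelf's origin (centre of its underside) is when it hangs fully home: 70 mm above the bench, midway between the uprights, 46 mm before their front faces. Axes as the uprights'; the hanging shelf's axes agree with them. The hooks enter the slots when the shelf is held 22 to 34 mm above this height (28 is best), then it goes straight down.
- catch_left (a joint): Travel (m) of the sprung white roller (20 mm diameter, axis y) behind the upright at y +45 mm, 147 mm above the bench, 12.5 mm behind the front faces: 0 when out, up to 0.009 pressed back. On the last 25 mm down the hook's nose presses it back; getting past takes some 2 to 10 N of push beyond the shelf's weight. With the shelf home it has sprung out to 0 above the nose, locking it.
- catch_right (a joint): The same for the roller behind the upright at y -45 mm.
- spool: Bystander: steel solder spool standing on end, 60 mm diameter, 48 mm high; origin centre of its underside.
- flux: Bystander: white bottle with red cap, 44 mm diameter, 100 mm high; origin centre of its underside.
- driver: Bystander: red screwdriver lying flat, 180 mm long, about 25 mm thick at the handle; origin under its middle, handle towards its -x.
Things that resemble listed ones, but are neither listed nor needed, are in the scene too. What is shaped like the uprights but purple or yellow is not meant. Of the things that look like the shelf, take the one that is nearest to the robot's base at the start.

How it is judged:
By the outcome, as a careful person would: the job done as asked, in the order asked, and still so for the second after the job is handed in, with the robot touching nothing.
It also fails if it takes over 61 s, if anything falls off the work surface, if the arm or the gripper's body presses on something with over 40 N, if the wrist force passes 120 N, or if a joint passes its speed limit or range.

## Robot

A 7-joint arm with a two-finger parallel gripper is mounted at the origin on the work surface. World frame = base frame: x ahead of the robot, y to its left, z up, the work surface at z = 0. Lengths are in m, angles in degrees, forces in N, time in s.
With the tool pointing down it reaches from about 0.425 to 0.875 m from the base axis. Payload 4.7 kg.
Tool frame: the origin (TCP) lies on the centre line of the jaws, within the pads' length; the fingertips stand 8 mm ahead of it and the grasp point (between the pads) lies 11 mm behind it; x points along the fingers, z is the direction in which the jaws open and shut, and the axes are right-handed (so a half turn about x gives the same grasp; the last joint's range is limited). The gripper opens to 87 mm and grips with 3 to 60 N. Pads are 19 mm wide; open, the fingers measure 117 mm over their backs; the gripper's body (75 mm by 190 mm) begins 51 mm behind the grasp point.
Start: joints at [-67.489, 18.392, -4.016, 83.108, 1.295, 78.541, -3.26], TCP at [0.24, 0.604, 0.231] pointing down, gripper open.
Joint ranges: [-163.93, 163.93], [-17.29, 119.83], [-79.2, 71.16], [3.27, 140.29], [-89.18, 269.18], [5.43, 117.66], [-154.24, 154.24]. Speed limits (degrees/s): [147.25, 147.25, 180, 180, 180, 180, 180].

## Interface

Orientations are given as a 3x3 rotation matrix whose columns are the frame's x, y, z axes.
In Python, from workcell import manip, capture gives the robot as it stands.
- The arm moves only by the shell command python3 -m crank 'ROWS' [OPENING] [FORCE]. ROWS is JSON, a list of rows, each an object of numbers: "x", "y", "z": the shift along the tool's x, y, z in m; "ax", "ay", "az": the turn, a rotation vector about the tool's x, y, z in rad. A call has 1 to 20 rows; each row is the pose to reach, as a shift and turn from the pose commanded when the call began, along the tool's axes at that moment; what a row does not reach only later rows make up. A row lasts 1/10 s, in which the tool goes at most 50 mm and 8.59 degrees, less where a joint would pass 70% of its speed; a pose out of reach is approached as far as the arm can. A call with a gripper value outside its range is refused whole. OPENING is the opening, from -1 (shut) to 1 (fully open), so that 0 is half open, set as the call begins (- or left out, the last holds). The fingers move at their own pace and stop on an object; FORCE is the grip in N (left out, the last holds). Time passes only in rows, so rows that repeat a pose let the fingers close. It gives the time, the measured TCP pose, the force and the opening at its end, in the units of the state.
- manip.state(): the state, without advancing time (a new reading comes with each control period).
- capture(name): name is "side" or "top" or "wrist"; returns a dict with "img" (480x640x3 uint8, red, green, blue), "z_map" (480x640 float32, m along the optical axis (not along the pixel's ray), 0 where there is no reading), "camera_matrix" (3x3 intrinsics, pixels), "extrinsics" (4x4, takes a point from camera to world coordinates); the wrist camera has in their place "tool_from_camera" (4x4, takes a point from camera to tool coordinates, whose origin is the TCP and whose axes are the tool frame's). Camera axes: x right, y up, looking along -z (the intrinsics and any distortion apply to the point x, -y, -z); pixel columns grow to the right and rows downward; lengths in m; the calibration is good to about 2 mm. A picture is of the moment at which its call begins: read the wrist's pose just before it.
- manip.close_job(): hands the job in, once; it reports no verdict.
The state is a dict: "time": time; "joint_positions": joint angles; "qvel": joint speeds; "joint_efforts": joint torques, N m; "tcp_pos": TCP position; "tool_rot": TCP orientation; "force": force on the tool from outside, world axes, zero at the start; "ft_torque": the same for the moment, N m; "finger_gap": opening from 0.0 (shut) to 1.0 (fully open).
Only numpy, scipy, OpenCV 4.12 (cv2) and the standard library are available. Lean on these libraries where they do the work, as an engineer would, in place of code of your own. Each camera call takes 0.05 s, during which the arm holds its last target.

## Working session

There is one attempt and no reset: what is moved stays moved. The work goes in short steps, Python scripts to look and compute and a shell command to move; the robot and the scene stay as the last step left them, time stands still between calls to the robot, and variables do not carry over. Pictures are saved under pics/ and viewed, and the job is handed in when it is done.

```bash
ls; mkdir -p pics; cat > h.py <<'E'
import numpy as np, cv2, json
from workcell import manip, capture
def save(n,img): cv2.imwrite('pics/'+n+'.png', img[:,:,::-1])
def cloud(c, st=None):
    K=c['camera_matrix']; z=c['z_map']; v,u=np.mgrid[0:480,0:640]
    X=(u-K[0,2])/K[0,0]*z; Y=(v-K[1,2])/K[1,1]*z
    P=np.stack([X,-Y,-z],-1)
    if 'extrinsics' in c: T=c['extrinsics']
    else:
        T=np.eye(4); T[:3,:3]=np.array(st['tool_rot']); T[:3,3]=st['tcp_pos']; T=T@c['tool_from_camera']
    W=P@T[:3,:3].T+T[:3,3]; W[z<=0]=np.nan
    return W
def pix(W,c):
    T=np.linalg.inv(c['extrinsics']); p=T[:3,:3]@np.array(W)+T[:3,3]; K=c['camera_matrix']
    return K[0,0]*p[0]/-p[2]+K[0,2], K[1,1]*-p[1]/-p[2]+K[1,2]
E
python3 - <<'E'
from h import *
s=manip.state(); print({k:np.round(v,4).tolist() for k,v in s.items()})
for n in ['side','top','wrist']:
    s=manip.state(); c=capture(n); save(n+'0',c['img']); np.savez('/tmp/%s0.npz'%n,W=cloud(c,s),img=c['img'])
    print(n,[k for k in c], c['camera_matrix'].tolist(), np.round(c.get('extrinsics',c.get('tool_from_camera')),3).tolist())
E
```

```text
pics
{'time': 0.0, 'joint_positions': [-67.4871, 18.4386, -4.0166, 83.1754, 1.296, 78.5397, -3.2596], 'qvel': [0.0699, 0.0105, -0.1768, -0.0273, -0.0206, 0.1241, -0.0835], 'joint_efforts': [-0.0002, -49.1287, -0.4039, -31.2528, -0.064, 0.0437, 0.0002], 'tcp_pos': [0.2402, 0.6034, 0.2295], 'tool_rot': [[-0.0006, -0.9291, 0.3698], [-0.0018, 0.3698, 0.9291], [-1.0, -0.0001, -0.0019]], 'force': [-0.3249, 0.836, 0.2263], 'ft_torque': [0.0106, -0.0037, 0.0372], 'finger_gap': 0.9999}
side ['img', 'z_map', 'camera_matrix', 'extrinsics'] [[507.73450053823143, 0.0, 321.68686476758927], [0.0, 507.73450053823143, 238.56032094713933], [0.0, 0.0, 1.0]] [[0.978, 0.135, -0.157, 0.283], [-0.207, 0.687, -0.696, -1.238], [0.014, 0.714, 0.7, 1.293], [0.0, 0.0, 0.0, 1.0]]
top ['img', 'z_map', 'camera_matrix', 'extrinsics'] [[493.94000865119784, 0.0, 314.0341367153656], [0.0, 493.94000865119784, 241.8346482084309], [0.0, 0.0, 1.0]] [[-0.022, 0.989, -0.145, 0.357], [-0.999, -0.018, 0.028, -0.062], [0.025, 0.146, 0.989, 1.357], [0.0, 0.0, 0.0, 1.0]]
wrist ['img', 'z_map', 'camera_matrix', 'tool_from_camera'] [[400.17444191158853, 0.0, 311.99990896569136], [0.0, 400.17444191158853, 245.10899242501043], [0.0, 0.0, 1.0]] [[-0.0, 0.249, -0.968, -0.154], [-0.0, 0.968, 0.249, 0.067], [1.0, 0.0, -0.0, 0.0], [0.0, 0.0, 0.0, 1.0]]
```

View pics/side0.png

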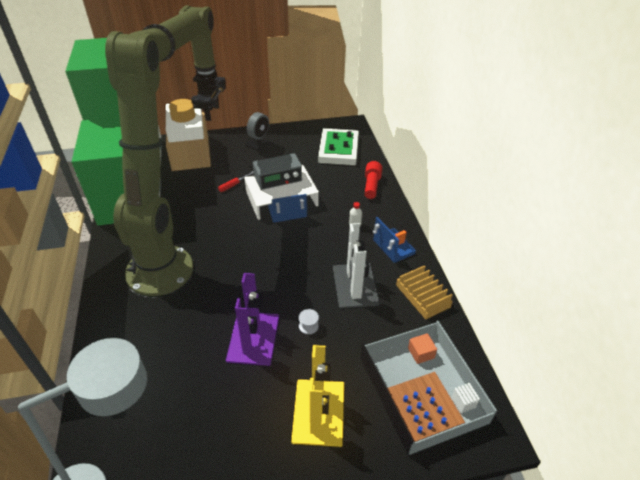

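View pics/top0.png

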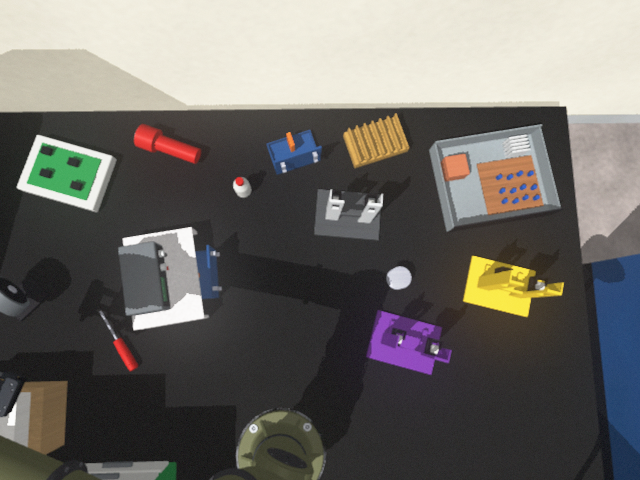

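View pics/wrist0.png

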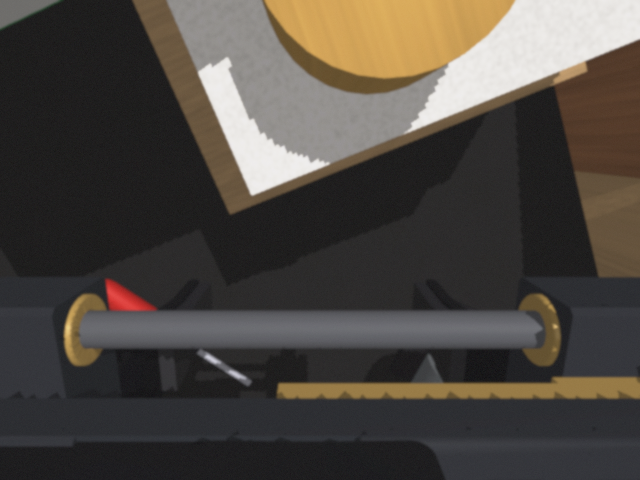

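Top view: two blue shelves – under the riser at (210,272), and a decoy at (293,152), further from the base (281,455). Uprights: white pair at (353,210); purple (408,342) and yellow (513,285) are decoys. I choose the blue shelf at (210,272) and the white uprights, and check in a crop.

```bash
python3 - <<'E'
from h import *
d=np.load('/tmp/top0.npz'); W=d['W']; img=d['img']
s=np.load('/tmp/side0.npz')
a=cv2.resize(img[220:340,100:240],None,fx=4,fy=4,interpolation=cv2.INTER_CUBIC)[:,:480]
a=cv2.resize(img[220:340,110:250],(560,480),interpolation=cv2.INTER_CUBIC)
b=cv2.resize(s['img'][150:230,210:340],(560,345),interpolation=cv2.INTER_CUBIC)[:,:]
save('crop1',a); save('crop1b',b)
save('crop2',cv2.resize(img[170:260,300:400],None,fx=5,fy=5,interpolation=cv2.INTER_CUBIC))
# blue pixels top
for nm,D in (('top',d),('side',s)):
    im=D['img'].astype(int); W=D['W']
    blue=(im[...,2]>1.4*im[...,0])&(im[...,2]-im[...,0]>35)
    n,l,st,ce=cv2.connectedComponentsWithStats(blue.astype(np.uint8))
    for i in range(1,n):
        if st[i,4]>60:
            p=W[l==i]; print(nm,st[i],np.round(np.nanmin(p,0),3),np.round(np.nanmax(p,0),3),np.round(np.nanmean(p,0),3))
E
```

```text
top [ 267  130   55   44 1335] [ 0.745 -0.121 -0.007] [0.875 0.028 0.117] [ 0.806 -0.047  0.033]
top [196 245  22  53 732] [ 0.408  0.161 -0.003] [0.552 0.224 0.117] [0.475 0.189 0.037]
top [ 592  254   48  226 8277] [-0.312 -1.29  -0.691] [ 0.547 -1.267 -0.372] [ 0.169 -1.278 -0.548]
side [  0  76   9  38 182] [-0.617  0.825  0.182] [-0.602  1.002  0.272] [-0.61   0.937  0.215]
side [   0  123   41   68 1782] [-0.746  0.8   -0.203] [-0.602  0.991  0.064] [-0.638  0.857 -0.078]
side [269 194  37  28 659] [0.408 0.157 0.003] [0.537 0.256 0.117] [0.472 0.172 0.057]
side [374 217  42  45 775] [ 0.752 -0.123 -0.001] [0.879 0.118 0.118] [ 0.797 -0.064  0.046]
```

View pics/crop1.png

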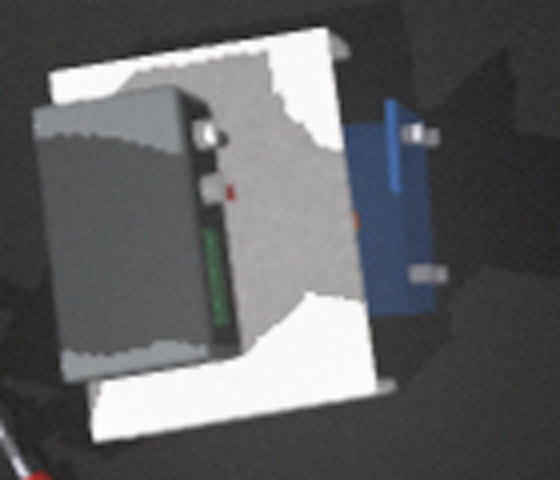

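View pics/crop2.png

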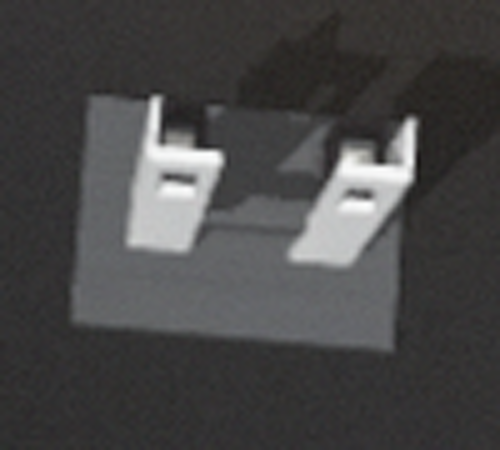

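View pics/crop1b.png

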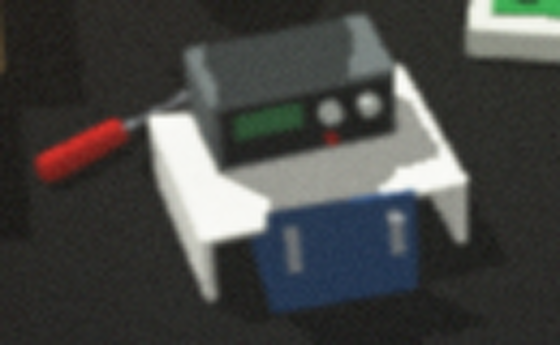

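Crop shows the blue shelf with two steel hooks (crop (420,133),(428,272)) half under the riser. The white uprights have slots facing the robot (-x), with the rollers behind. Now precise poses.

```bash
python3 - <<'E'
from h import *
def rect(p): 
    r=cv2.minAreaRect((p[:,:2]*1000).astype(np.float32)); return np.round(cv2.boxPoints(r),0).tolist(), np.round(r[1],0), round(r[2],1)
for nm in ('top','side'):
    D=np.load('/tmp/%s0.npz'%nm); W=D['W']; im=D['img'].astype(int)
    x,y,z=W[...,0],W[...,1],W[...,2]
    print(nm)
    def rep(n,m): 
        p=W[m]; print(' ',n,len(p),'mean',np.round(p.mean(0),4),'min',np.round(p.min(0),3),'max',np.round(p.max(0),3)); 
        if len(p)>4: print('   ',rect(p))
        return p
    reg=(x>.35)&(x<.6)&(y>.12)&(y<.42)
    rep('deck',reg&(z>.064)&(z<.076)&(im.min(-1)>90))
    rep('platetop',reg&(z>.1)&(z<.118)&(y<.23)&(im[...,2]>im[...,0]*1.25))
    rep('plate/hook z>.078',reg&(z>.08)&(y<.2))
    rep('supplytop',reg&(z>.138)&(z<.15))
    reg=(x>.5)&(x<.85)&(y>-.3)&(y<0)
    rep('upr top',reg&(z>.215)&(z<.235))
    p=rep('upr front',reg&(z>.03)&(z<.21)&(x<.75)&(im.min(-1)>120))
    rep('foot',reg&(z>.006)&(z<.015))
    rep('spool',(x>.4)&(x<.6)&(y>-.32)&(y<-.15)&(z>.03)&(z<.06)&(im.max(-1)-im.min(-1)<40))
    rep('flux',(x>.6)&(x<.85)&(y>.02)&(y<.2)&(z>.07)&(z<.12))
    rep('driver',(x>.2)&(x<.45)&(y>.3)&(y<.55)&(z>.004)&(z<.05)&(im[...,0]>im[...,1]+40))
E
```

```text
top
  deck 3460 mean [0.466  0.26   0.0695] min [0.35  0.146 0.064] max [0.591 0.401 0.076]
    ([[329.0, 368.0], [364.0, 128.0], [601.0, 163.0], [567.0, 402.0]], array([240., 242.]), 8.3)
  platetop 154 mean [0.4725 0.1683 0.1087] min [0.41  0.161 0.1  ] max [0.537 0.175 0.117]
    ([[410.0, 168.0], [410.0, 161.0], [537.0, 170.0], [537.0, 177.0]], array([128.,   7.]), 4.1)
  plate/hook z>.078 267 mean [0.4731 0.166  0.1013] min [0.408 0.15  0.08 ] max [0.537 0.175 0.117]
    ([[408.0, 169.0], [409.0, 149.0], [538.0, 157.0], [537.0, 177.0]], array([129.,  20.]), 3.3)
  supplytop 2560 mean [0.4542 0.3276 0.1442] min [0.367 0.271 0.138] max [0.544 0.384 0.15 ]
    ([[365.0, 362.0], [378.0, 270.0], [547.0, 295.0], [533.0, 387.0]], array([170.,  93.]), 8.5)
  upr top 134 mean [ 0.618  -0.1977  0.2232] min [ 0.606 -0.258  0.215] max [ 0.648 -0.134  0.229]
    ([[605.0, -256.0], [636.0, -259.0], [648.0, -136.0], [618.0, -133.0]], array([124.,  31.]), 84.3)
  upr front 506 mean [ 0.6227 -0.187   0.1237] min [ 0.605 -0.256  0.03 ] max [ 0.749 -0.017  0.21 ]
    ([[568.0, -238.0], [632.0, -26
[... 2041 characters left out ...]
0.3    0.006] max [ 0.85  -0.001  0.015]
    ([[500.0, -299.0], [849.0, -300.0], [850.0, -1.0], [501.0, -1.0]], array([299., 349.]), 89.9)
  spool 99 mean [ 0.452  -0.3085  0.0503] min [ 0.425 -0.32   0.044] max [ 0.48  -0.29   0.057]
    ([[425.0, -320.0], [480.0, -320.0], [480.0, -290.0], [425.0, -290.0]], array([29., 55.]), 89.9)
  flux 81 mean [0.7063 0.0916 0.0859] min [0.691 0.075 0.07 ] max [0.723 0.108 0.108]
    ([[685.0, 97.0], [708.0, 70.0], [729.0, 88.0], [706.0, 115.0]], array([27., 35.]), 39.7)
  driver 149 mean [0.2654 0.4025 0.0218] min [0.223 0.372 0.004] max [0.31  0.462 0.038]
    ([[207.0, 410.0], [239.0, 365.0], [328.0, 427.0], [297.0, 472.0]], array([109.,  56.]), 34.8)
```

```bash
python3 - <<'E'
from h import *
def line(x,y): # robust fit y=a+bx
    v=cv2.fitLine(np.stack([x,y],1).astype(np.float32),cv2.DIST_HUBER,0,.001,.001).ravel(); return v
for nm in ('top','side'):
    D=np.load('/tmp/%s0.npz'%nm); W=D['W']; im=D['img'].astype(int)
    x,y,z=W[...,0],W[...,1],W[...,2]
    m=(x>.35)&(x<.6)&(y>.12)&(y<.25)&(im[...,2]>im[...,0]*1.25)&(z>.1)&(z<.12)
    p=W[m]; v=line(p[:,0],p[:,1]); print(nm,'plate',v, np.degrees(np.arctan2(v[1],v[0])), 'ends',p[:,0].min(),p[:,0].max())
    m=(x>.35)&(x<.6)&(y>.12)&(y<.25)&(im[...,2]>im[...,0]*1.25)&(z>.01)&(z<.06)
    p=W[m]; v=line(p[:,0],p[:,1]); print(nm,'tray',v, np.degrees(np.arctan2(v[1],v[0])),p.min(0),p.max(0))
    # deck mouth edge: for x columns min y
    m=(x>.38)&(x<.59)&(y>.12)&(y<.42)&(z>.064)&(z<.076)&(im.min(-1)>90)
    p=W[m]; b=np.round(p[:,0]/.004).astype(int); e=np.array([[k*.004,p[b==k,1].min()] for k in np.unique(b) if (b==k).sum()>8]); e=e[e[:,0]<.58]
    v=line(e[:,0],e[:,1]); print('mouth',v,np.degrees(np.arctan2(v[1],v[0])), 'y at .473', v[3]+v[1]/v[0]*(.473-v[2]))
    # upright front faces
    m=(x>.59)&(x<.68)&(y>-.28)&(y<-.1)&(z>.03)&(z<.222)&(im.min(-1)>100)
    p=W[m]; 
    # nearest faces
    A=np.c_[np.ones(len(p)),p[:,1],p[:,2]]; w=np.ones(len(p),bool)
    for _ in range(15):
        c=np.linalg.lstsq(A[w],p[w,0],rcond=None)[0]; r=p[:,0]-A@c; w=(r<.004)&(r>-.006)
    print('front x=a+by+cz',c,w.sum(),'yaw',np.degrees(np.arctan(-c[1])))
    q=p[w]; h,e=np.histogram(q[:,1],bins=np.arange(-.28,-.1,.005)); print(dict(zip(np.round(e,3).tolist(),h.tolist())))
    q=q[:,1]; print(q[q<-.197].min(),q[q<-.197].max(),q[q>-.197].min(),q.max())
E
```

```text
top plate [0.99768704 0.06797438 0.47254547 0.1683184 ] 3.8976507 ends 0.40986668803289666 0.5373121067981401
top tray [0.99758524 0.06945249 0.4613528  0.16515303] 3.9825406 [0.40618055 0.16114427 0.01004385] [0.53632255 0.22101742 0.05991178]
mouth [0.9888461  0.14894083 0.4844     0.20771974] 8.56555 y at .473 0.20600267
front x=a+by+cz [0.63315317 0.105695   0.00293839] 446 yaw -6.033476591515304
{-0.28: 0, -0.275: 0, -0.27: 0, -0.265: 0, -0.26: 10, -0.255: 30, -0.25: 34, -0.245: 27, -0.24: 26, -0.235: 27, -0.23: 35, -0.225: 30, -0.22: 2, -0.215: 1, -0.21: 2, -0.205: 2, -0.2: 4, -0.195: 1, -0.19: 2, -0.185: 1, -0.18: 2, -0.175: 1, -0.17: 13, -0.165: 32, -0.16: 34, -0.155: 27, -0.15: 26, -0.145: 26, -0.14: 36, -0.135: 15, -0.13: 0, -0.125: 0, -0.12: 0, -0.115: 0, -0.11: 0}
-0.2565522375444624 -0.19828099303075847 -0.19611002662811938 -0.1331157319013277
side plate [0.99773514 0.06726512 0.4659065  0.16930397] 3.8569198 ends 0.41284718566923095 0.5388184982392743
side tray [0.9989186  0.04649341 0.4660655  0.1703996 ] 2.664837 [0.40381495 0.15484285 0.01026932] [0.54054106 0.24950488 0.05998385]
mouth [0.99810094 0.06160015 0.482      0.22365022] 3.531664 y at .473 0.22309476
front x=a+by+cz [0.63270767 0.09938823 0.00496849] 337 yaw -5.675886368128943
{-0.28: 0, -0.275: 0, -0.27: 0, -0.265: 0, -0.26: 8, -0.255: 68, -0.25: 21, -0.245: 10, -0.24: 8, -0.235: 17, -0.23: 22, -0.225: 13, -0.22: 6, -0.215: 4, -0.21: 2, -0.205: 1, -0.2: 2, -0.195: 3, -0.19: 1, -0.185: 2, -0.18: 0, -0.175: 5, -0.17: 22, -0.165: 38, -0.16: 15, -0.155: 14, -0.15: 7, -0.145: 16, -0.14: 10, -0.135: 20, -0.13: 2, -0.125: 0, -0.12: 0, -0.115: 0, -0.11: 0}
-0.2585511099401372 -0.19849024191009002 -0.1951732811380249 -0.1267294590789576
```

```bash
cat >> h.py <<'E'
from scipy.spatial.transform import Rotation as Ro
def Rt(az):  # tool down, tool z at azimuth az (deg)
    a=np.radians(az); z=np.array([np.cos(a),np.sin(a),0]); x=np.array([0,0,-1.]); return np.stack([x,np.cross(z,x),z],1)
def go(p,az):
    s=manip.state(); R=np.array(s['tool_rot']); d=R.T@(np.array(p)-s['tcp_pos']); r=Ro.from_matrix(R.T@Rt(az)).as_rotvec()
    print('t',round(s['time'],2),'tcp',np.round(s['tcp_pos'],4),'az',round(float(np.degrees(np.arctan2(R[1,2],R[0,2]))),2),'F',np.round(s['force'],2),'gap',round(float(s['finger_gap']),3))
    print('shift',np.round(d,4),'turn',np.round(r,4),np.round(np.degrees(r),1))
E
python3 - <<'E'
from h import *
go([.4735,.1685,.20],93.9)
W=np.load('/tmp/top0.npz')['W']; x,y,z=W[...,0],W[...,1],W[...,2]
m=(x>-.1)&(x<.3)&(y>.35)&(y<.75)&(z>.05)
print(np.nanmax(z[m]), np.nanmax(x[m]))
E
```

```text
t 0.15 tcp [0.2403 0.6035 0.2297] az 68.3 F [ 0.68  0.34 -0.16] gap 1.0
shift [ 0.0302 -0.3775 -0.3179] turn [-4.468e-01 -1.500e-03 -2.000e-04] [-25.6  -0.1  -0. ]
0.6419056805336865 0.256311705543083
```

```bash
python3 -m crank '[{"y":-0.01,"z":-0.01},{"y":-0.03,"z":-0.026},{"y":-0.056,"z":-0.048},{"y":-0.086,"z":-0.073,"ax":-0.03},{"y":-0.117,"z":-0.099,"ax":-0.08},{"y":-0.148,"z":-0.125,"ax":-0.13},{"y":-0.179,"z":-0.151,"ax":-0.18},{"y":-0.21,"z":-0.177,"ax":-0.23},{"y":-0.241,"z":-0.203,"ax":-0.28},{"y":-0.272,"z":-0.229,"ax":-0.33},{"y":-0.303,"z":-0.255,"ax":-0.37},{"x":0.005,"y":-0.33,"z":-0.278,"ax":-0.41},{"x":0.015,"y":-0.354,"z":-0.298,"ax":-0.44},{"x":0.025,"y":-0.37,"z":-0.312,"ax":-0.447},{"x":0.03,"y":-0.3775,"z":-0.318,"ax":-0.447},{"x":0.03,"y":-0.3775,"z":-0.318,"ax":-0.447},{"x":0.03,"y":-0.3775,"z":-0.318,"ax":-0.447}]' 0 30
python3 - <<'E'
from h import *
go([.4735,.1685,.20],93.9)
s=manip.state(); c=capture('wrist'); save('w1',c['img']); np.savez('/tmp/w1.npz',W=cloud(c,s),img=c['img'])
E
```

```text
t 0.15 tcp [0.2403 0.6035 0.2297] az 68.3 F [ 0.68  0.34 -0.16] gap 1.0
shift [ 0.0302 -0.3775 -0.3179] turn [-4.468e-01 -1.500e-03 -2.000e-04] [-25.6  -0.1  -0. ]schema error: expected keys x, y, z, ax, ay, az
```

View pics/w1.png

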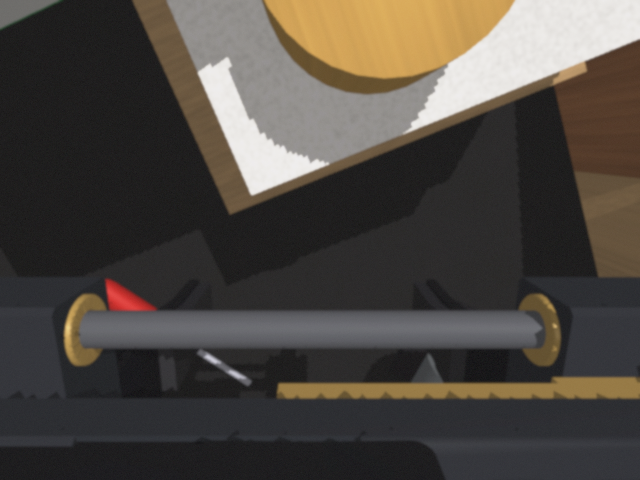

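All six keys are required, so I rewrite the rows in full (nothing moved).

```bash
python3 -m crank '[{"x":0,"y":-0.01,"z":-0.01,"ax":0,"ay":0,"az":0},{"x":0,"y":-0.03,"z":-0.026,"ax":0,"ay":0,"az":0},{"x":0,"y":-0.056,"z":-0.048,"ax":0,"ay":0,"az":0},{"x":0,"y":-0.086,"z":-0.073,"ax":-0.03,"ay":0,"az":0},{"x":0,"y":-0.117,"z":-0.099,"ax":-0.08,"ay":0,"az":0},{"x":0,"y":-0.148,"z":-0.125,"ax":-0.13,"ay":0,"az":0},{"x":0,"y":-0.179,"z":-0.151,"ax":-0.18,"ay":0,"az":0},{"x":0,"y":-0.21,"z":-0.177,"ax":-0.23,"ay":0,"az":0},{"x":0,"y":-0.241,"z":-0.203,"ax":-0.28,"ay":0,"az":0},{"x":0,"y":-0.272,"z":-0.229,"ax":-0.33,"ay":0,"az":0},{"x":0,"y":-0.303,"z":-0.255,"ax":-0.37,"ay":0,"az":0},{"x":0.005,"y":-0.33,"z":-0.278,"ax":-0.41,"ay":0,"az":0},{"x":0.015,"y":-0.354,"z":-0.298,"ax":-0.44,"ay":0,"az":0},{"x":0.025,"y":-0.37,"z":-0.312,"ax":-0.447,"ay":0,"az":0},{"x":0.03,"y":-0.3775,"z":-0.318,"ax":-0.447,"ay":0,"az":0},{"x":0.03,"y":-0.3775,"z":-0.318,"ax":-0.447,"ay":0,"az":0},{"x":0.03,"y":-0.3775,"z":-0.318,"ax":-0.447,"ay":0,"az":0}]' 0 30
python3 - <<'E'
from h import *
go([.4735,.1685,.20],93.9)
s=manip.state(); c=capture('wrist'); save('w2',c['img']); np.savez('/tmp/w1.npz',W=cloud(c,s),img=c['img'])
E
```

```text
time: 1.9
tcp_pos: [0.473, 0.1699, 0.2008]
tool_rot: [[-0.0, -0.998, -0.069], [0.001, -0.069, 0.998], [-1.0, 0.0, 0.001]]
force: [-1.0, 0.7, -0.1]
finger_gap: 0.497
t 1.9 tcp [0.473  0.1699 0.2008] az 93.96 F [-0.97  0.69 -0.1 ] gap 0.497
shift [ 0.0008 -0.0004 -0.0014] turn [ 0.001   0.0009 -0.0001] [ 0.1  0.1 -0. ]
```

View pics/w2.png

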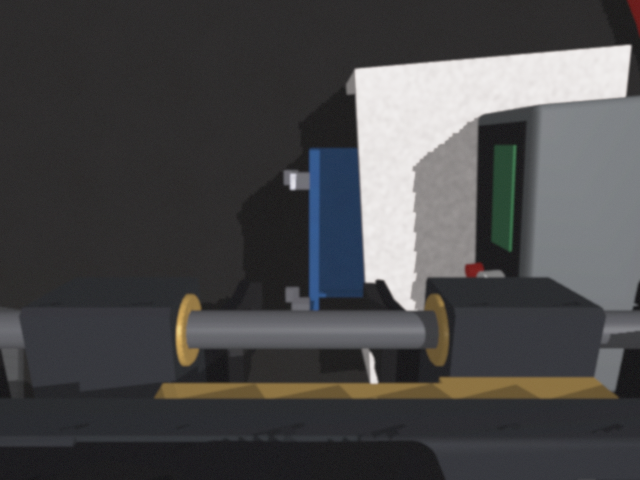

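The plate (column 315, rows 150–310) is centred between the fingers. Descending.

```bash
python3 -m crank '[{"x":0.015,"y":0,"z":-0.0014,"ax":0,"ay":0,"az":0},{"x":0.04,"y":0,"z":-0.0014,"ax":0,"ay":0,"az":0},{"x":0.07,"y":0,"z":-0.0014,"ax":0,"ay":0,"az":0},{"x":0.095,"y":0,"z":-0.0014,"ax":0,"ay":0,"az":0},{"x":0.107,"y":0,"z":-0.0014,"ax":0,"ay":0,"az":0},{"x":0.11,"y":0,"z":-0.0014,"ax":0,"ay":0,"az":0},{"x":0.11,"y":0,"z":-0.0014,"ax":0,"ay":0,"az":0}]'
python3 -m crank '[{"x":0,"y":0,"z":0,"ax":0,"ay":0,"az":0},{"x":0,"y":0,"z":0,"ax":0,"ay":0,"az":0},{"x":0,"y":0,"z":0,"ax":0,"ay":0,"az":0},{"x":0,"y":0,"z":0,"ax":0,"ay":0,"az":0},{"x":0,"y":0,"z":0,"ax":0,"ay":0,"az":0}]' -1 30
python3 - <<'E'
from h import *
s=manip.state(); p=np.array(s['tcp_pos']); go(p+.15*np.array([.149,-.989,0]),93.9+0)
E
```

```text
time: 2.65
tcp_pos: [0.4739, 0.1683, 0.0911]
tool_rot: [[0.001, -0.998, -0.069], [0.0, -0.069, 0.998], [-1.0, -0.001, 0.0]]
force: [0.6, 0.6, 0.2]
finger_gap: 0.5
time: 3.15
tcp_pos: [0.4738, 0.1676, 0.0908]
tool_rot: [[0.0, -0.998, -0.068], [0.0, -0.068, 0.998], [-1.0, -0.0, 0.0]]
force: [-0.5, 0.7, 1.3]
finger_gap: 0.132
t 3.15 tcp [0.4738 0.1676 0.0908] az 93.9 F [-0.51  0.75  1.31] gap 0.132
shift [-1.000e-04 -1.220e-02 -1.495e-01] turn [0.     0.0005 0.0005] [0. 0. 0.]
```

```bash
python3 -m crank '[{"x":0,"y":0,"z":0,"ax":0,"ay":0,"az":0},{"x":0,"y":0,"z":0,"ax":0,"ay":0,"az":0},{"x":0,"y":0,"z":0,"ax":0,"ay":0,"az":0}]' -1 30
```

```text
time: 3.45
tcp_pos: [0.4739, 0.1679, 0.0909]
tool_rot: [[0.001, -0.998, -0.068], [0.001, -0.068, 0.998], [-1.0, -0.001, 0.001]]
force: [-0.3, 1.3, 2.9]
finger_gap: 0.068
```

```bash
python3 -m crank '[{"x":-0.001,"y":0,"z":-0.003,"ax":0,"ay":0,"az":0},{"x":-0.001,"y":-0.001,"z":-0.01,"ax":0,"ay":0,"az":0},{"x":-0.001,"y":-0.002,"z":-0.02,"ax":0,"ay":0,"az":0},{"x":-0.001,"y":-0.003,"z":-0.033,"ax":0,"ay":0,"az":0},{"x":-0.001,"y":-0.004,"z":-0.048,"ax":0,"ay":0,"az":0},{"x":-0.001,"y":-0.005,"z":-0.064,"ax":0,"ay":0,"az":0},{"x":-0.001,"y":-0.006,"z":-0.08,"ax":0,"ay":0,"az":0},{"x":-0.001,"y":-0.008,"z":-0.096,"ax":0,"ay":0,"az":0},{"x":-0.001,"y":-0.009,"z":-0.112,"ax":0,"ay":0,"az":0},{"x":-0.001,"y":-0.01,"z":-0.126,"ax":0,"ay":0,"az":0},{"x":-0.001,"y":-0.011,"z":-0.138,"ax":0,"ay":0,"az":0},{"x":-0.001,"y":-0.012,"z":-0.146,"ax":0,"ay":0,"az":0},{"x":0,"y":-0.012,"z":-0.15,"ax":0,"ay":0,"az":0},{"x":0,"y":-0.012,"z":-0.15,"ax":0,"ay":0,"az":0},{"x":0,"y":-0.012,"z":-0.15,"ax":0,"ay":0,"az":0}]'
python3 - <<'E'
from h import *
c=capture('side'); save('s3',c['img'][120:360,180:500]); np.savez('/tmp/s3.npz',W=cloud(c),img=c['img'])
E
```

```text
time: 4.95
tcp_pos: [0.4962, 0.018, 0.091]
tool_rot: [[0.001, -0.998, -0.068], [-0.001, -0.068, 0.998], [-1.0, -0.001, -0.001]]
force: [-0.4, -3.6, 2.9]
finger_gap: 0.064
```

View pics/s3.png

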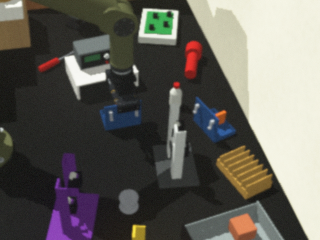

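Shelf (crop (120,115)) is out with the riser unmoved. Release and rise.

```bash
python3 -m crank '[{"x":0,"y":0,"z":0,"ax":0,"ay":0,"az":0},{"x":0,"y":0,"z":0,"ax":0,"ay":0,"az":0},{"x":0,"y":0,"z":0,"ax":0,"ay":0,"az":0},{"x":0,"y":0,"z":0,"ax":0,"ay":0,"az":0},{"x":-0.015,"y":0,"z":0,"ax":0,"ay":0,"az":0},{"x":-0.04,"y":0,"z":0,"ax":0,"ay":0,"az":0},{"x":-0.07,"y":0,"z":0,"ax":0,"ay":0,"az":0},{"x":-0.1,"y":0,"z":0,"ax":0,"ay":0,"az":0},{"x":-0.125,"y":0,"z":0,"ax":0,"ay":0,"az":0},{"x":-0.14,"y":0,"z":0,"ax":0,"ay":0,"az":0},{"x":-0.14,"y":0,"z":0,"ax":0,"ay":0,"az":0}]' 0 30
python3 - <<'E'
from h import *
go([.49,.08,.2],4)
for n in ('top','wrist','side'):
    s=manip.state(); c=capture(n); save(n+'4',c['img']); np.savez('/tmp/%s4.npz'%n,W=cloud(c,s),img=c['img'])
E
```

```text
time: 6.1
tcp_pos: [0.4973, 0.0191, 0.2329]
tool_rot: [[0.005, -0.998, -0.068], [0.001, -0.068, 0.998], [-1.0, -0.005, 0.001]]
force: [0.7, -0.4, -1.0]
finger_gap: 0.5
t 6.1 tcp [0.4973 0.0191 0.2329] az 93.93 F [ 0.69 -0.4  -0.97] gap 0.5
shift [0.0329 0.0032 0.0613] turn [1.5695 0.0045 0.0028] [89.9  0.3  0.2]
```

View pics/wrist4.png

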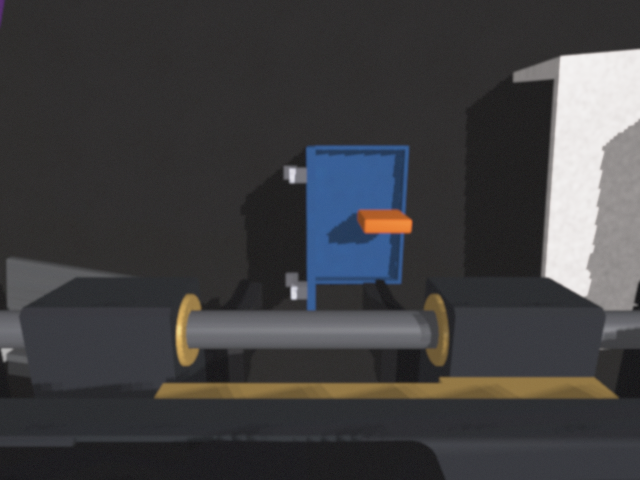

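View pics/top4.png

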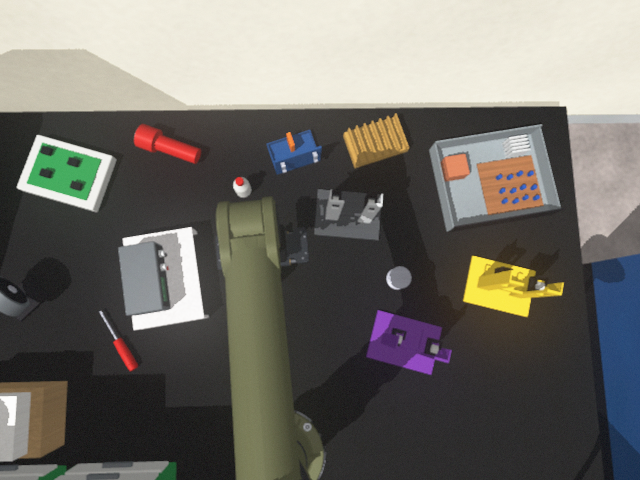

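View pics/side4.png

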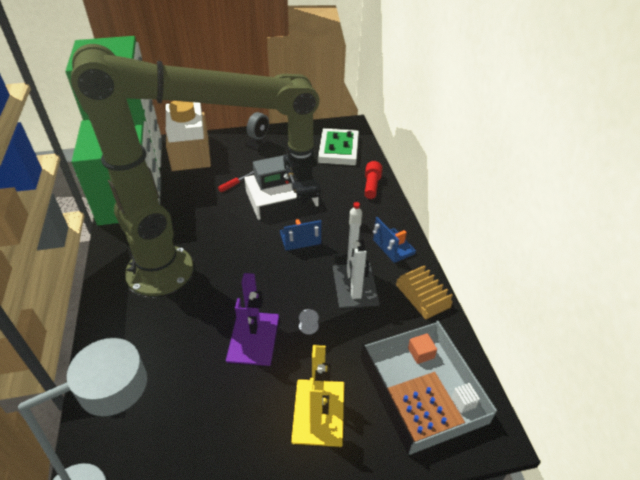

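Shelf stands upright free; divider at wrist (385,220). Measuring it.

```bash
python3 - <<'E'
from h import *
D=np.load('/tmp/wrist4.npz'); W=D['W']; im=D['img'].astype(int)
m=(im[...,0]>150)&(im[...,2]<90)&(im[...,1]>40)&(im[...,1]<140); m[:150]=0;m[260:]=0; m[:,:340]=0; m[:,430:]=0
p=W[m]; t=p[p[:,2]>.054]
r=cv2.minAreaRect((t[:,:2]*1000).astype(np.float32)); print(len(p),len(t),r,t.mean(0),p[:,2].max())
b=(im[...,2]>im[...,0]*1.4)&(W[...,2]>.1)&(W[...,2]<.125); b[320:]=0
q=W[b]; v=cv2.fitLine(q[:,:2].astype(np.float32),cv2.DIST_HUBER,0,.001,.001).ravel(); print('plate',v,np.degrees(np.arctan2(v[1],v[0])),q.min(0),q.max(0),q[:,2].mean())
bl=(im[...,2]>im[...,0]*1.4)&(W[...,2]>-.01); bl[320:]=0
q=W[bl]; print(cv2.minAreaRect((q[:,:2]*1000).astype(np.float32)))
S=np.load('/tmp/side4.npz'); W=S['W']; im=S['img'].astype(int); b=(im[...,2]>im[...,0]*1.4)&(W[...,2]>.1)&(W[...,2]<.12)&(W[...,0]<.65)
q=W[b]; v=cv2.fitLine(q[:,:2].astype(np.float32),cv2.DIST_HUBER,0,.001,.001).ravel(); print('side plate',v,np.degrees(np.arctan2(v[1],v[0])),q.min(0),q.max(0))
E
```

```text
1006 588 ((493.2334289550781, 81.67190551757812), (10.827360153198242, 38.95703125), 4.203232765197754) [0.49330031 0.08090555 0.05752008] 0.05962496675717732
plate [0.9974878  0.07083905 0.48857018 0.01715829] 4.062181 [0.43347123 0.01063312 0.1075702 ] [0.55051899 0.0241271  0.11183206] 0.10971153985446722
((511.6704406738281, 62.490013122558594), (166.27059936523438, 98.71649169921875), 3.832702159881592)
side plate [0.9965034  0.08355211 0.515008   0.01924846] 4.7927704 [0.431857   0.00769346 0.10014051] [0.56084899 0.02903201 0.11879431]
```

```bash
python3 - <<'E'
from h import *
go([.4933,.0816,.034],4.05); print(np.round(manip.state()['joint_positions'],1))
E
python3 -m crank '[{"x":0,"y":0,"z":0.005,"ax":0.06,"ay":0,"az":0},{"x":0,"y":0,"z":0.012,"ax":0.18,"ay":0,"az":0},{"x":0,"y":0,"z":0.02,"ax":0.32,"ay":0,"az":0},{"x":0,"y":0,"z":0.028,"ax":0.46,"ay":0,"az":0},{"x":0,"y":0,"z":0.036,"ax":0.6,"ay":0,"az":0},{"x":0,"y":0,"z":0.044,"ax":0.74,"ay":0,"az":0},{"x":0,"y":0,"z":0.052,"ax":0.88,"ay":0,"az":0},{"x":0,"y":0,"z":0.058,"ax":1.02,"ay":0,"az":0},{"x":0,"y":0,"z":0.0622,"ax":1.16,"ay":0,"az":0},{"x":0,"y":0,"z":0.0622,"ax":1.3,"ay":0,"az":0},{"x":0,"y":0,"z":0.0622,"ax":1.44,"ay":0,"az":0},{"x":0.01,"y":0,"z":0.0622,"ax":1.54,"ay":0,"az":0},{"x":0.035,"y":0,"z":0.0622,"ax":1.569,"ay":0.004,"az":0},{"x":0.065,"y":0,"z":0.0622,"ax":1.569,"ay":0.004,"az":0},{"x":0.09,"y":0,"z":0.0622,"ax":1.569,"ay":0.004,"az":0},{"x":0.1,"y":0,"z":0.0622,"ax":1.569,"ay":0.004,"az":0},{"x":0.1,"y":0,"z":0.0622,"ax":1.569,"ay":0.004,"az":0},{"x":0.1,"y":0,"z":0.0622,"ax":1.569,"ay":0.004,"az":0}]' 0 40
python3 - <<'E'
from h import *
go([.4933,.0816,.034],4.05); print(np.round(manip.state()['joint_positions'],1))
s=manip.state(); c=capture('wrist'); save('w5',c['img'])
E
```

```text
t 6.25 tcp [0.4952 0.0188 0.2294] az 93.92 F [-0.1  -0.65 -0.57] gap 0.499
shift [ 0.1954 -0.0027  0.0628] turn [ 1.5686e+00 -1.2000e-03 -1.2000e-03] [89.9 -0.1 -0.1]
[-28.7  -1.1  23.3 105.3   0.4  75.8  88.4]
time: 8.05
tcp_pos: [0.492, 0.0807, 0.131]
tool_rot: [[-0.002, -0.07, 0.998], [-0.003, 0.998, 0.07], [-1.0, -0.002, -0.002]]
force: [0.1, 1.2, 0.6]
finger_gap: 0.502
t 8.05 tcp [0.492  0.0807 0.131 ] az 4.0 F [0.08 1.16 0.61] gap 0.502
shift [0.097  0.001  0.0016] turn [-0.0008 -0.002   0.0025] [-0.  -0.1  0.1]
[-30.9   4.2  19.3 112.   -1.4  64.2  -7.1]
```

View pics/w5.png

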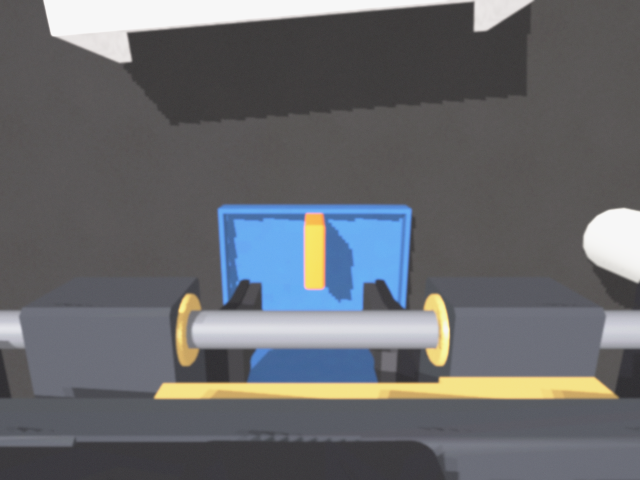

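```bash
python3 -m crank '[{"x":0.015,"y":0.001,"z":0.0014,"ax":0,"ay":0,"az":0},{"x":0.04,"y":0.001,"z":0.0014,"ax":0,"ay":0,"az":0},{"x":0.065,"y":0.001,"z":0.0014,"ax":0,"ay":0,"az":0},{"x":0.085,"y":0.001,"z":0.0014,"ax":0,"ay":0,"az":0},{"x":0.095,"y":0.001,"z":0.0014,"ax":0,"ay":0,"az":0},{"x":0.097,"y":0.001,"z":0.0014,"ax":0,"ay":0,"az":0},{"x":0.097,"y":0.001,"z":0.0014,"ax":0,"ay":0,"az":0}]'
python3 -m crank '[{"x":0,"y":0,"z":0,"ax":0,"ay":0,"az":0},{"x":0,"y":0,"z":0,"ax":0,"ay":0,"az":0},{"x":0,"y":0,"z":0,"ax":0,"ay":0,"az":0},{"x":0,"y":0,"z":0,"ax":0,"ay":0,"az":0},{"x":0,"y":0,"z":0,"ax":0,"ay":0,"az":0},{"x":0,"y":0,"z":0,"ax":0,"ay":0,"az":0},{"x":0,"y":0,"z":0,"ax":0,"ay":0,"az":0},{"x":0,"y":0,"z":0,"ax":0,"ay":0,"az":0}]' -1 55
```

```text
time: 8.8
tcp_pos: [0.4936, 0.0818, 0.0345]
tool_rot: [[-0.001, -0.07, 0.998], [-0.002, 0.998, 0.07], [-1.0, -0.002, -0.001]]
force: [0.4, -0.3, -0.1]
finger_gap: 0.501
time: 9.6
tcp_pos: [0.4929, 0.0816, 0.0337]
tool_rot: [[-0.002, -0.07, 0.998], [-0.003, 0.998, 0.07], [-1.0, -0.002, -0.002]]
force: [-0.4, -0.1, 2.2]
finger_gap: 0.132
```

```bash
python3 -m crank '[{"x":-0.004,"y":0,"z":0,"ax":0,"ay":0,"az":0},{"x":-0.015,"y":0,"z":0,"ax":0,"ay":0,"az":0},{"x":-0.035,"y":0,"z":0,"ax":0,"ay":0,"az":0},{"x":-0.06,"y":0,"z":0,"ax":0,"ay":0,"az":0},{"x":-0.082,"y":0,"z":0,"ax":0,"ay":0,"az":0},{"x":-0.095,"y":0,"z":0,"ax":0,"ay":0,"az":0},{"x":-0.1,"y":0,"z":0,"ax":0,"ay":0,"az":0},{"x":-0.1,"y":0,"z":0,"ax":0,"ay":0,"az":0}]'
python3 - <<'E'
from h import *
go([.486,-.181,.133],84.1)
s=manip.state(); c=capture('wrist'); save('w6',c['img']); c=capture('side'); save('s6',c['img'][100:400,150:550])
E
```

```text
time: 10.4
tcp_pos: [0.4931, 0.0819, 0.1339]
tool_rot: [[-0.002, -0.07, 0.998], [-0.002, 0.998, 0.07], [-1.0, -0.002, -0.002]]
force: [-0.4, -0.7, -3.1]
finger_gap: 0.137
t 10.4 tcp [0.4931 0.0819 0.1339] az 4.02 F [-0.35 -0.71 -3.14] gap 0.137
shift [ 0.0015 -0.2618 -0.0255] turn [-1.3977e+00 -3.0000e-03  6.0000e-04] [-80.1  -0.2   0. ]
```

View pics/s6.png

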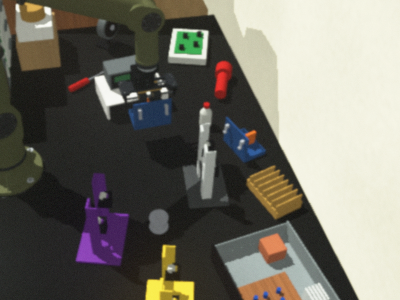

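View pics/w6.png

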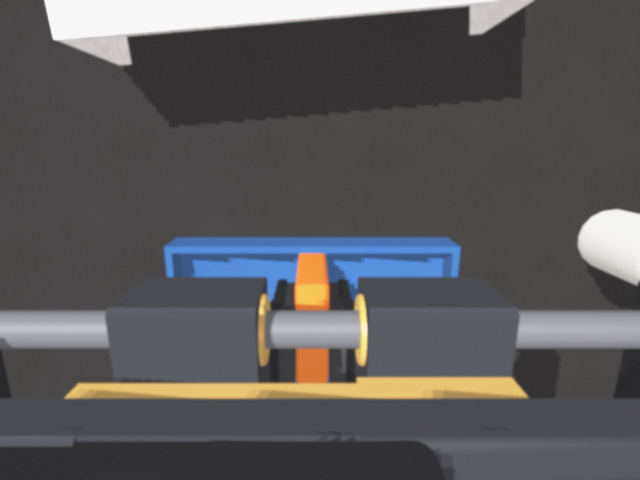

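Shelf held level (side and wrist). Move to 60 mm before the insert pose.

```bash
python3 -m crank '[{"x":0,"y":-0.005,"z":-0.004,"ax":-0.05,"ay":0,"az":0},{"x":0,"y":-0.012,"z":-0.01,"ax":-0.15,"ay":0,"az":0},{"x":0,"y":-0.02,"z":-0.018,"ax":-0.28,"ay":0,"az":0},{"x":0,"y":-0.03,"z":-0.025,"ax":-0.42,"ay":0,"az":0},{"x":0,"y":-0.045,"z":-0.03,"ax":-0.56,"ay":0,"az":0},{"x":0,"y":-0.06,"z":-0.033,"ax":-0.7,"ay":0,"az":0},{"x":0,"y":-0.08,"z":-0.035,"ax":-0.84,"ay":0,"az":0},{"x":0,"y":-0.1,"z":-0.035,"ax":-0.98,"ay":0,"az":0},{"x":0,"y":-0.125,"z":-0.035,"ax":-1.12,"ay":0,"az":0},{"x":0,"y":-0.15,"z":-0.035,"ax":-1.25,"ay":0,"az":0},{"x":0,"y":-0.178,"z":-0.035,"ax":-1.34,"ay":-0.003,"az":0},{"x":0,"y":-0.205,"z":-0.034,"ax":-1.385,"ay":-0.003,"az":0},{"x":0,"y":-0.23,"z":-0.032,"ax":-1.398,"ay":-0.003,"az":0},{"x":0,"y":-0.25,"z":-0.028,"ax":-1.398,"ay":-0.003,"az":0},{"x":0.001,"y":-0.26,"z":-0.026,"ax":-1.398,"ay":-0.003,"az":0},{"x":0.001,"y":-0.262,"z":-0.0255,"ax":-1.398,"ay":-0.003,"az":0},{"x":0.001,"y":-0.262,"z":-0.0255,"ax":-1.398,"ay":-0.003,"az":0}]'
python3 - <<'E'
from h import *
go([.486,-.181,.133],84.1); print(np.round(manip.state()['joint_positions'],1))
for n in ('top','side'):
    s=manip.state(); c=capture(n); np.savez('/tmp/%s7.npz'%n,W=cloud(c,s),img=c['img'])
    if n=='top': save('t7',cv2.resize(c['img'][140:340,260:460],None,fx=3,fy=3))
    else: save('s7',cv2.resize(c['img'][170:330,260:440],None,fx=3.5,fy=3.5))
E
```

```text
time: 12.2
tcp_pos: [0.4854, -0.1806, 0.1325]
tool_rot: [[-0.002, -0.995, 0.102], [-0.0, 0.102, 0.995], [-1.0, 0.002, -0.0]]
force: [-0.7, 0.3, -2.6]
finger_gap: 0.138
t 12.2 tcp [ 0.4854 -0.1806  0.1325] az 84.13 F [-0.71  0.31 -2.63] gap 0.138
shift [-0.0005 -0.0007 -0.0004] turn [ 0.0005 -0.0004 -0.0021] [ 0.  -0.  -0.1]
[-14.    7.   33.8 109.8  -4.2  64.5 105.5]
```

View pics/s7.png

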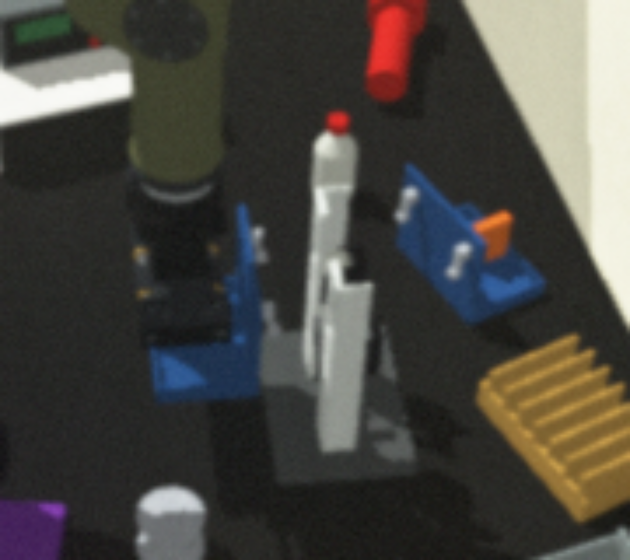

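View pics/t7.png

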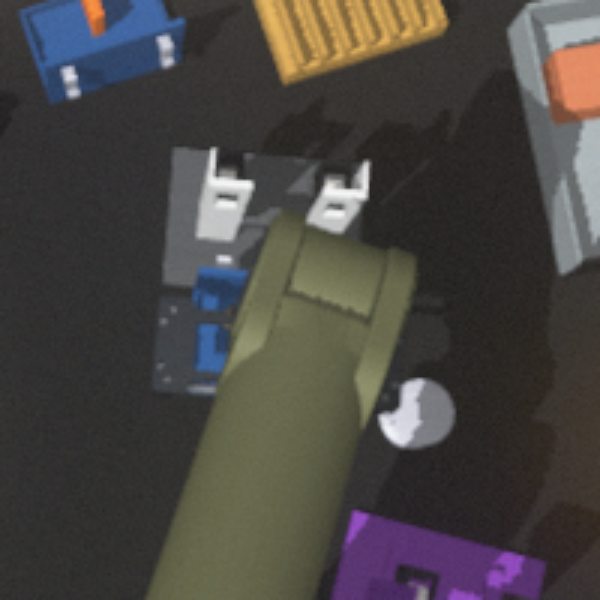

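Shelf is level, hooks at (258,240),(270,320) in the side crop facing the uprights. I overlay the model of hooks and slots to check alignment in both cameras.

```bash
cat > ov.py <<'E'
from h import *
import sys
U0=np.array([.6135,-.195,0]); uyaw=-5.9
def fr(o,yaw,pts): 
    a=np.radians(yaw); R=np.array([[np.cos(a),-np.sin(a),0],[np.sin(a),np.cos(a),0],[0,0,1]]); return np.array(pts)@R.T+o
def main(tag,boxes,U0=U0,uyaw=uyaw):
    for n in boxes:
        s=manip.state(); c=capture(n); x0,y0,w,h=boxes[n]; k=min(800/w,600/h)
        im=cv2.resize(c['img'][y0:y0+h,x0:x0+w],None,fx=k,fy=k,interpolation=cv2.INTER_CUBIC)
        save(tag+n+'_raw',im)
        def dr(P,col,cl=True):
            q=np.array([pix(p,c) for p in P]); q=((q+.5-[x0,y0])*k).astype(np.int32); cv2.polylines(im,[q],cl,col,1)
        for y in (45,-45):
            dr(fr(U0,uyaw,np.array([[0,y-17,0],[0,y+17,0],[0,y+17,225],[0,y-17,225]])/1e3),(255,0,0))
            dr(fr(U0,uyaw,np.array([[0,y-9,152],[0,y+9,152],[0,y+9,198],[0,y-9,198]])/1e3),(255,0,0))
        R=np.array(s['tool_rot']); yaw=np.degrees(np.arctan2(R[1,2],R[0,2]))-90
        o=fr(np.array(s['tcp_pos'])-[0,0,.034],yaw,[[.022,0,0]])[0]
        for y in (45,-45):
            dr(fr(o,yaw,np.array([[57.5,y-5,60],[57.5,y+5,60],[57.5,y+5,94],[57.5,y-5,94]])/1e3),(0,255,0))
        dr(fr(o,yaw,np.array([[45,-65,0],[45,65,0],[45,65,110],[45,-65,110]])/1e3),(255,255,0))
        save(tag+n,im)
    rel=fr(np.zeros(3),-uyaw,[o-U0])[0]; print('shelf origin in uprights mm',np.round(rel*1000,1),'yaw err',round(yaw-uyaw,2))
E
python3 - <<'E'
import ov; ov.main('ov1',{'top':(310,170,90,70),'side':(315,190,80,120)})
E
```

```text
shelf origin in uprights mm [-106.6    1.9   99. ] yaw err 0.11
```

View pics/ov1top.png

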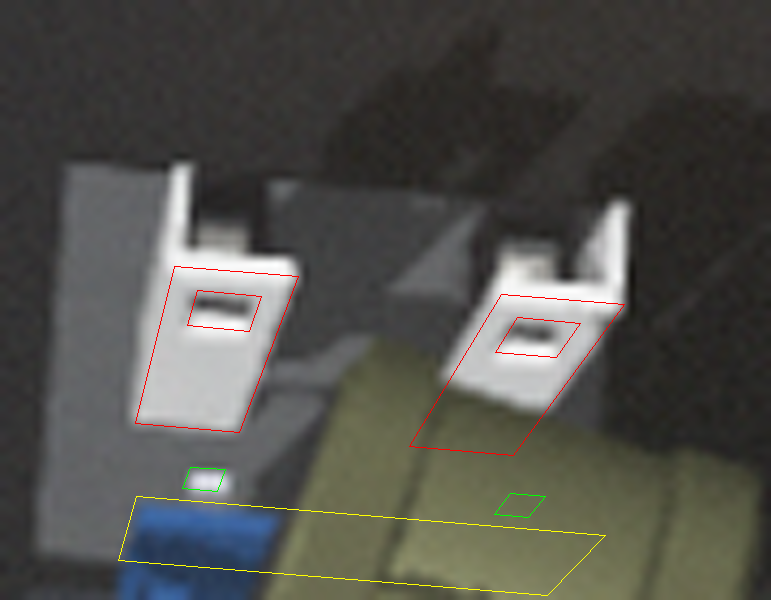

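View pics/ov1side.png

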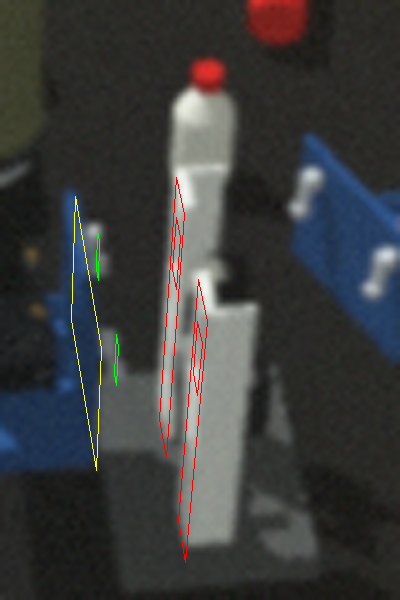

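View pics/ov1top_raw.png

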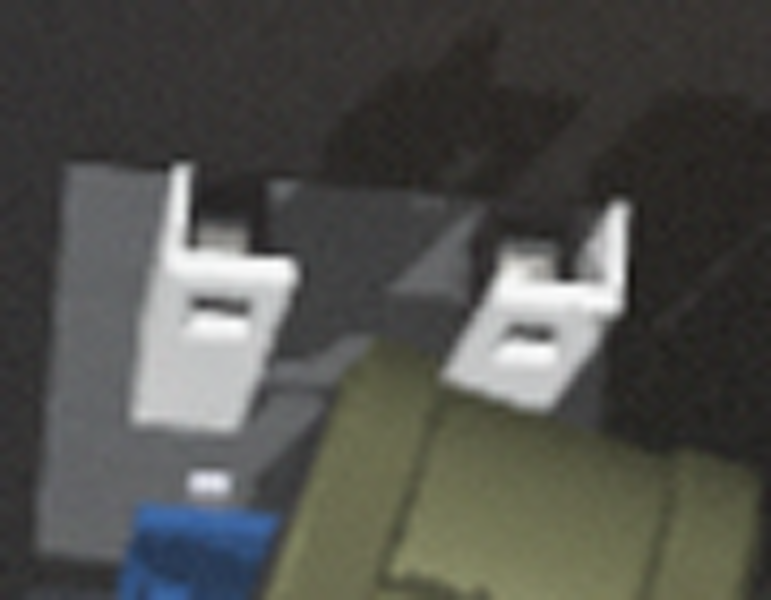

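```bash
python3 - <<'E'
from h import *
import ov
c=capture('top'); K=c['camera_matrix']; T=c['extrinsics']
def ray(d,z):
    u=310+d[0]/8.556-.5; v=170+d[1]/8.571-.5
    r=T[:3,:3]@np.array([(u-K[0,2])/K[0,0],-(v-K[1,2])/K[1,1],-1]); return T[:3,3]+r*(z-T[2,3])/r[2]
for nm,d,z in (('hookL neck top',(210,484),.193),('slotL ctr',(218,315),.17),('slotR ctr',(528,345),.17),('uprL top outer',(165,270),.225),('uprL top inner',(298,280),.225),('uprR top in',(495,291),.225),('uprR top out',(620,312),.225),('uprL bot out',(132,425),.01),('uprL bot in',(238,432),.01)):
    p=ray(d,z); print(nm,np.round(p,4),'in U mm',np.round(ov.fr(np.zeros(3),-ov.uyaw,[p-ov.U0])[0]*1e3,1))
# plate fit in both
for n in('top','side'):
    D=np.load('/tmp/%s7.npz'%n);W=D['W'];im=D['img'].astype(int)
    b=(im[...,2]>im[...,0]*1.3)&(W[...,2]>.195)&(W[...,2]<.225)&(W[...,0]<.6)
    q=W[b]; u=ov.fr(np.zeros(3),-ov.uyaw,q-ov.U0)*1e3; print(n,len(q),np.round(np.median(u,0),1),np.round(u.min(0),1),np.round(u.max(0),1))
E
```

```text
hookL neck top [ 0.5648 -0.1437  0.193 ] in U mm [-53.7  46.1 193. ]
slotL ctr [ 0.6181 -0.149   0.17  ] in U mm [-1.00e-01  4.63e+01  1.70e+02]
slotR ctr [ 0.6079 -0.238   0.17  ] in U mm [ -1.1 -43.3 170. ]
uprL top outer [ 0.6188 -0.1307  0.225 ] in U mm [ -1.3  64.5 225. ]
uprL top inner [ 0.6155 -0.1672  0.225 ] in U mm [ -0.9  27.9 225. ]
uprR top in [ 0.6115 -0.2213  0.225 ] in U mm [  0.7 -26.4 225. ]
uprR top out [ 0.6051 -0.2555  0.225 ] in U mm [ -2.1 -61.1 225. ]
uprL bot out [ 0.6174 -0.1318  0.01  ] in U mm [-2.6 63.3 10. ]
uprL bot in [ 0.6145 -0.1662  0.01  ] in U mm [-1.9 28.8 10. ]
top 117 [-98.4  33.5 209.6] [-346.5 -236.3  195.2] [-62.7  62.7 225. ]
side 369 [-323.5  -59.8  209.5] [-1343.4  -237.7   195. ] [ -58.8 1061.6  225. ]
```

Camera-relative alignment: left hook y 46.1 vs slot 46.3 mm, uprights' centre +1.4 – aligned to about 0.5 mm. Advance straight in, watching force.

```bash
python3 -m crank '[{"x":0.001,"y":-0.004,"z":0,"ax":0,"ay":0,"az":0},{"x":0.001,"y":-0.012,"z":0,"ax":0,"ay":0,"az":0},{"x":0.001,"y":-0.022,"z":0,"ax":0,"ay":0,"az":0},{"x":0.001,"y":-0.03,"z":0,"ax":0,"ay":0,"az":0},{"x":0.001,"y":-0.035,"z":0,"ax":0,"ay":0,"az":0},{"x":0.001,"y":-0.036,"z":0,"ax":0,"ay":0,"az":0},{"x":0.001,"y":-0.036,"z":0,"ax":0,"ay":0,"az":0}]'
python3 - <<'E'
import ov; ov.main('ov2',{'top':(310,170,90,70),'side':(315,190,80,120)})
from h import *
print(np.round(manip.state()['force'],1))
E
```

```text
time: 13.15
tcp_pos: [0.5216, -0.1852, 0.1321]
tool_rot: [[-0.001, -0.995, 0.103], [-0.001, 0.103, 0.995], [-1.0, 0.001, -0.001]]
force: [-0.5, 0.3, -2.8]
finger_gap: 0.131
shelf origin in uprights mm [-70.7   0.4  98.1] yaw err -0.0
[-0.4  0.3 -2.3]
```

View pics/ov2top_raw.png

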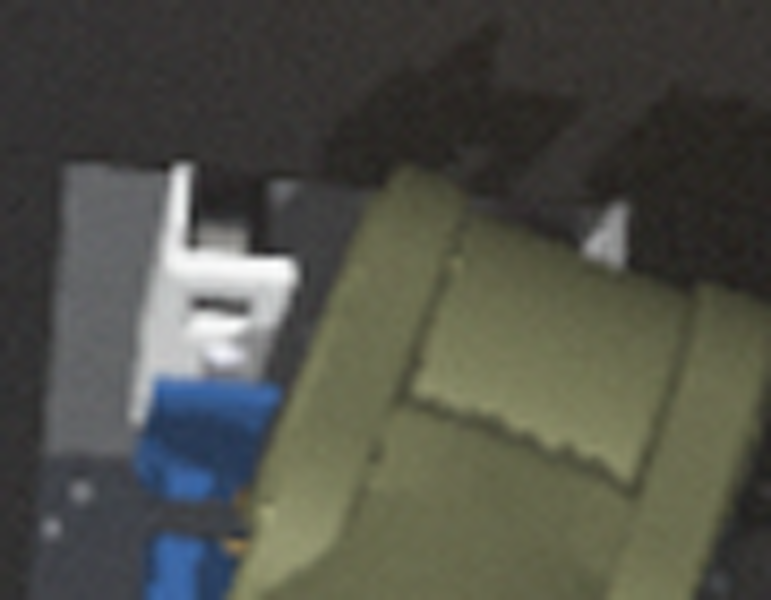

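View pics/ov2side_raw.png

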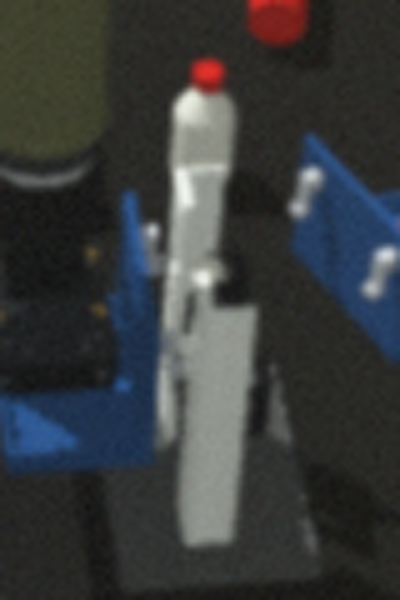

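```bash
python3 - <<'E'
from h import *
import ov
c=capture('top'); K=c['camera_matrix']; T=c['extrinsics']
def ray(d,z):
    u=310+d[0]/8.556-.5; v=170+d[1]/8.571-.5
    r=T[:3,:3]@np.array([(u-K[0,2])/K[0,0],-(v-K[1,2])/K[1,1],-1]); return T[:3,3]+r*(z-T[2,3])/r[2]
for z in (.188,.192): print(np.round(ov.fr(np.zeros(3),-ov.uyaw,[ray((222,350),z)-ov.U0])[0]*1e3,1))
E
python3 -m crank '[{"x":0,"y":0,"z":0.0013,"ax":0,"ay":0,"az":0},{"x":0,"y":0,"z":0.0013,"ax":0,"ay":0,"az":0},{"x":0,"y":0,"z":0.0013,"ax":0,"ay":0,"az":0}]'
```

```text
[-14.2  45.3 188. ]
[-15.   45.5 192. ]
time: 13.6
tcp_pos: [0.5217, -0.1836, 0.1324]
tool_rot: [[-0.0, -0.995, 0.102], [-0.001, 0.102, 0.995], [-1.0, 0.0, -0.001]]
force: [-0.2, 0.1, -2.1]
finger_gap: 0.131
```

```bash
python3 -m crank '[{"x":0,"y":-0.004,"z":0,"ax":0,"ay":0,"az":0},{"x":0,"y":-0.009,"z":0,"ax":0,"ay":0,"az":0},{"x":0,"y":-0.014,"z":0,"ax":0,"ay":0,"az":0},{"x":0,"y":-0.018,"z":0,"ax":0,"ay":0,"az":0},{"x":0,"y":-0.019,"z":0,"ax":0,"ay":0,"az":0},{"x":0,"y":-0.019,"z":0,"ax":0,"ay":0,"az":0}]'
python3 - <<'E'
import ov; ov.main('ov3',{'top':(310,170,90,70),'side':(315,190,80,120)})
from h import *
print(np.round(manip.state()['force'],1))
E
```

```text
time: 14.2
tcp_pos: [0.5408, -0.1857, 0.1321]
tool_rot: [[-0.001, -0.995, 0.103], [-0.001, 0.103, 0.995], [-1.0, 0.001, -0.001]]
force: [0.4, -0.3, -1.6]
finger_gap: 0.13
shelf origin in uprights mm [-51.5   1.7  98.1] yaw err 0.01
[ 0.  -0.4 -2.6]
```

View pics/ov3top_raw.png

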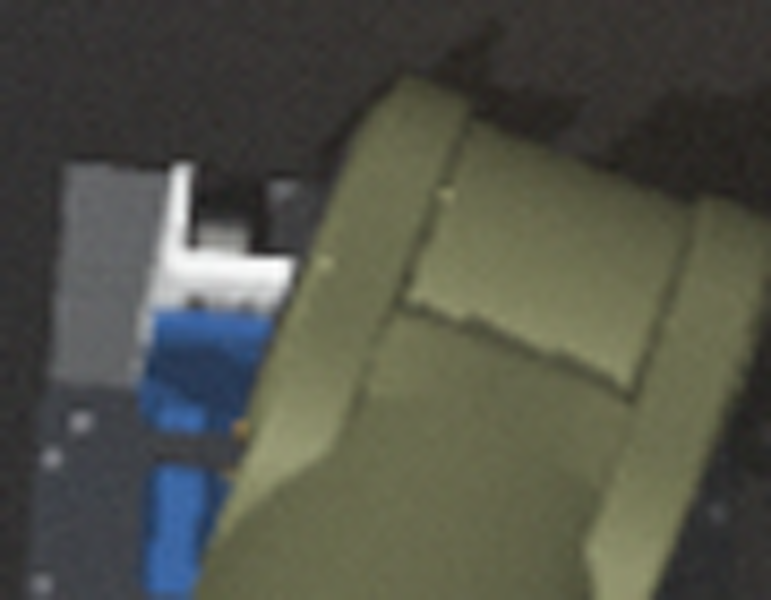

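View pics/ov3side_raw.png

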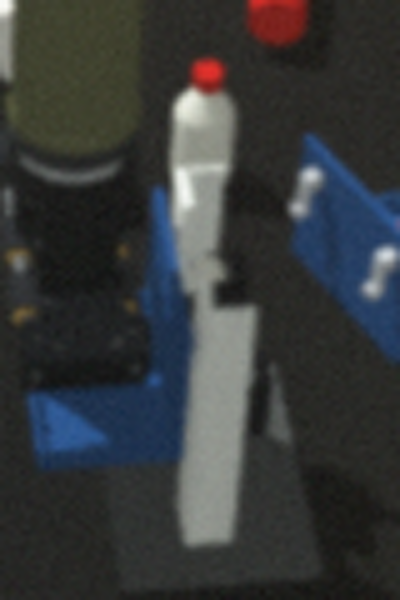

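Dark gaps at (195,300) and (243,303) on both sides of the hook: it is centred in the slot and there is no contact force. Advance until the plate touches.

```bash
python3 -m crank '[{"x":0,"y":-0.002,"z":0,"ax":0,"ay":0,"az":0},{"x":0,"y":-0.004,"z":0,"ax":0,"ay":0,"az":0},{"x":0,"y":-0.004,"z":0,"ax":0,"ay":0,"az":0}]'
python3 -m crank '[{"x":0,"y":-0.001,"z":0,"ax":0,"ay":0,"az":0},{"x":0,"y":-0.001,"z":0,"ax":0,"ay":0,"az":0},{"x":0,"y":-0.001,"z":0,"ax":0,"ay":0,"az":0}]'
python3 - <<'E'
import ov; ov.main('ov4',{'top':(310,170,90,70),'side':(315,190,80,120)})
from h import *
print(np.round(manip.state()['force'],1))
E
```

```text
time: 14.6
tcp_pos: [0.545, -0.186, 0.1323]
tool_rot: [[0.0, -0.995, 0.102], [-0.001, 0.102, 0.995], [-1.0, -0.0, -0.001]]
force: [0.7, 0.2, -1.9]
finger_gap: 0.132
time: 14.9
tcp_pos: [0.5456, -0.1862, 0.1322]
tool_rot: [[-0.0, -0.995, 0.103], [-0.001, 0.103, 0.995], [-1.0, 0.0, -0.001]]
force: [0.2, 0.0, -2.0]
finger_gap: 0.133
shelf origin in uprights mm [-46.4   1.8  98.3] yaw err 0.01
[-0.  -0.2 -2.7]
```

```bash
python3 -m crank '[{"x":0,"y":-0.001,"z":0,"ax":0,"ay":0,"az":0},{"x":0,"y":-0.001,"z":0,"ax":0,"ay":0,"az":0},{"x":0,"y":-0.001,"z":0,"ax":0,"ay":0,"az":0}]'
python3 -m crank '[{"x":0,"y":-0.001,"z":0,"ax":0,"ay":0,"az":0},{"x":0,"y":-0.001,"z":0,"ax":0,"ay":0,"az":0},{"x":0,"y":-0.001,"z":0,"ax":0,"ay":0,"az":0}]'
```

```text
time: 15.3
tcp_pos: [0.5467, -0.1863, 0.1323]
tool_rot: [[-0.0, -0.995, 0.103], [-0.001, 0.103, 0.995], [-1.0, 0.0, -0.001]]
force: [-0.5, 0.2, -2.2]
finger_gap: 0.134
time: 15.6
tcp_pos: [0.5472, -0.1864, 0.1321]
tool_rot: [[-0.001, -0.995, 0.103], [-0.0, 0.103, 0.995], [-1.0, 0.001, -0.001]]
force: [-0.7, -0.2, -2.2]
finger_gap: 0.132
```

View pics/ov4top_raw.png

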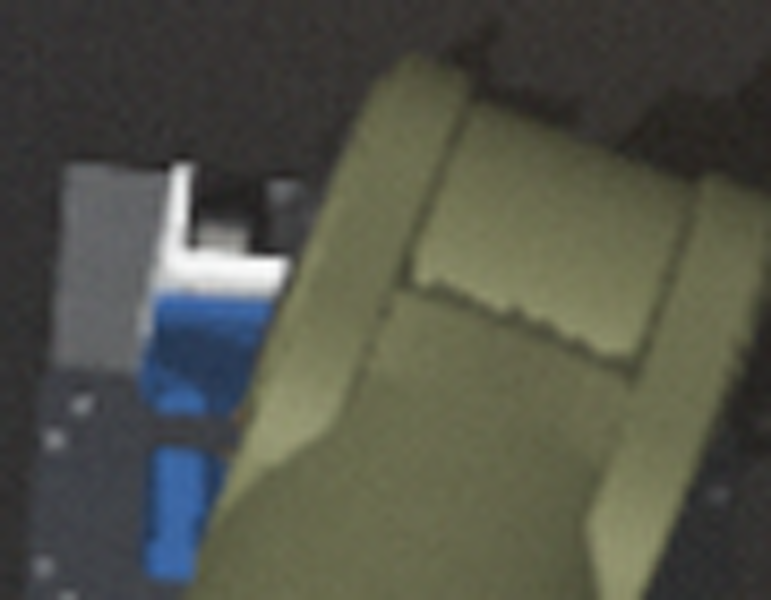

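View pics/ov4side_raw.png

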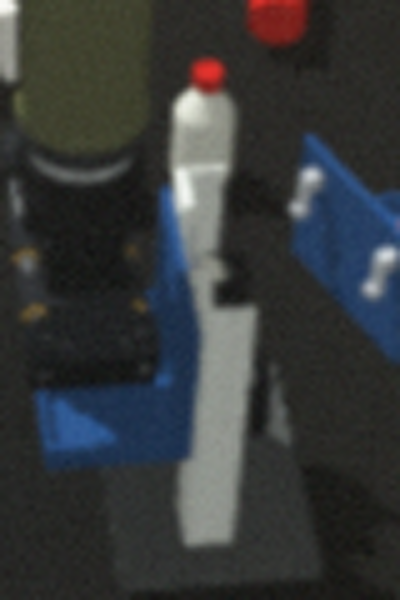

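```bash
python3 -m crank '[{"x":0,"y":-0.0012,"z":0,"ax":0,"ay":0,"az":0},{"x":0,"y":-0.0012,"z":0,"ax":0,"ay":0,"az":0},{"x":0,"y":-0.0012,"z":0,"ax":0,"ay":0,"az":0}]'
python3 -m crank '[{"x":0,"y":-0.0012,"z":0,"ax":0,"ay":0,"az":0},{"x":0,"y":-0.0012,"z":0,"ax":0,"ay":0,"az":0},{"x":0,"y":-0.0012,"z":0,"ax":0,"ay":0,"az":0}]'
```

```text
time: 15.9
tcp_pos: [0.5474, -0.1863, 0.132]
tool_rot: [[-0.003, -0.995, 0.103], [0.0, 0.103, 0.995], [-1.0, 0.003, -0.0]]
force: [-6.0, 0.2, -1.0]
finger_gap: 0.135
time: 16.2
tcp_pos: [0.5474, -0.1863, 0.1319]
tool_rot: [[-0.006, -0.995, 0.103], [0.001, 0.103, 0.995], [-1.0, 0.006, 0.0]]
force: [-8.2, 1.1, 3.0]
finger_gap: 0.136
```

Contact at TCP x ≈ 0.5473 (plate on the faces). Back off 1 mm from touch, then descend.

```bash
python3 -m crank '[{"x":0,"y":0.0034,"z":0,"ax":0,"ay":0,"az":0},{"x":0,"y":0.0034,"z":0,"ax":0,"ay":0,"az":0},{"x":0,"y":0.0034,"z":0,"ax":0,"ay":0,"az":0}]' - 60
python3 -m crank '[{"x":0.002,"y":0,"z":0,"ax":0,"ay":0,"az":0},{"x":0.004,"y":0,"z":0,"ax":0,"ay":0,"az":0},{"x":0.006,"y":0,"z":0,"ax":0,"ay":0,"az":0},{"x":0.006,"y":0,"z":0,"ax":0,"ay":0,"az":0},{"x":0.006,"y":0,"z":0,"ax":0,"ay":0,"az":0}]'
python3 - <<'E'
import ov; ov.main('ov5',{'top':(310,170,90,70),'side':(315,190,80,120)})
E
```

```text
time: 16.5
tcp_pos: [0.5472, -0.1864, 0.1325]
tool_rot: [[0.001, -0.995, 0.102], [-0.001, 0.102, 0.995], [-1.0, -0.001, -0.001]]
force: [-0.5, -0.2, -1.5]
finger_gap: 0.132
time: 17.0
tcp_pos: [0.5463, -0.1865, 0.1269]
tool_rot: [[-0.001, -0.995, 0.103], [-0.0, 0.103, 0.995], [-1.0, 0.001, -0.0]]
force: [-5.2, 0.3, 5.3]
finger_gap: 0.134
shelf origin in uprights mm [-45.6   1.6  92.9] yaw err 0.01
```

Force is roller contact, as expected from 25 mm above home. Continue pushing down.

```bash
python3 -m crank '[{"x":0.002,"y":0,"z":0,"ax":0,"ay":0,"az":0},{"x":0.004,"y":0,"z":0,"ax":0,"ay":0,"az":0},{"x":0.006,"y":0,"z":0,"ax":0,"ay":0,"az":0},{"x":0.006,"y":0,"z":0,"ax":0,"ay":0,"az":0}]'
python3 - <<'E'
import ov; ov.main('ov6',{'top':(310,170,90,70),'side':(315,190,80,120)})
E
```

```text
time: 17.5
tcp_pos: [0.5455, -0.1862, 0.12]
tool_rot: [[-0.003, -0.995, 0.103], [0.0, 0.103, 0.995], [-1.0, 0.003, -0.0]]
force: [-5.0, 0.7, 2.1]
finger_gap: 0.131
shelf origin in uprights mm [-46.5   1.8  86. ] yaw err -0.01
```

View pics/ov6side_raw.png

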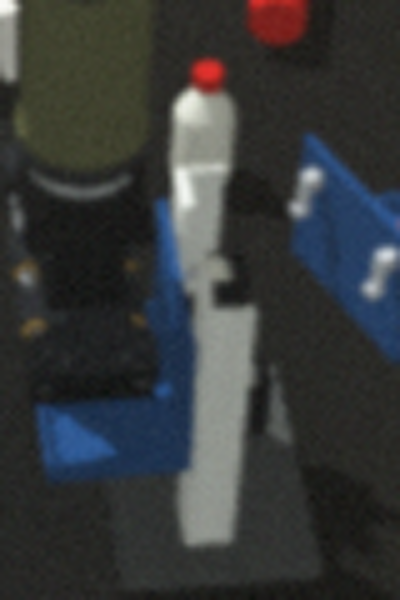

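View pics/ov6top_raw.png

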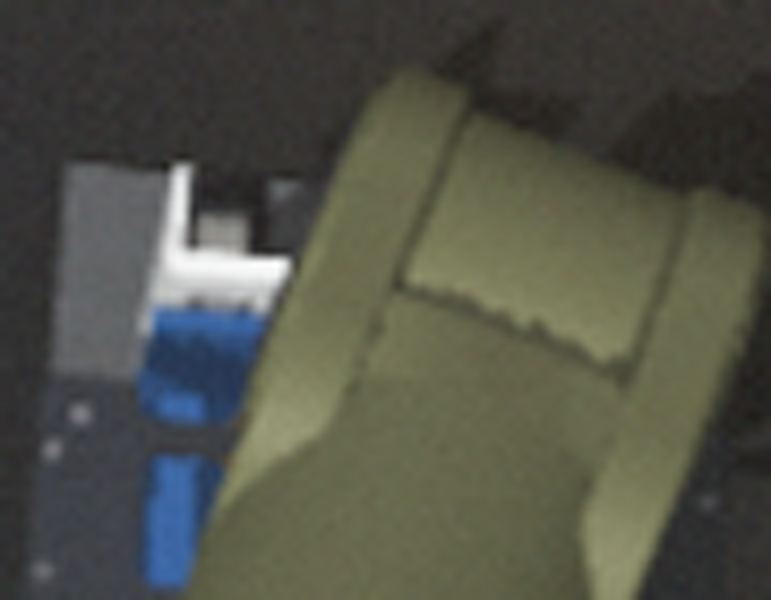

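The left roller behind the upright ((222,225)) is now pressed back, so the hook is through. Continue down.

```bash
python3 -m crank '[{"x":0.003,"y":0,"z":0,"ax":0,"ay":0,"az":0},{"x":0.006,"y":0,"z":0,"ax":0,"ay":0,"az":0},{"x":0.008,"y":0,"z":0,"ax":0,"ay":0,"az":0},{"x":0.008,"y":0,"z":0,"ax":0,"ay":0,"az":0}]'
python3 -m crank '[{"x":0.002,"y":0,"z":0,"ax":0,"ay":0,"az":0},{"x":0.004,"y":0,"z":0,"ax":0,"ay":0,"az":0},{"x":0.004,"y":0,"z":0,"ax":0,"ay":0,"az":0}]'
python3 - <<'E'
import ov; ov.main('ov7',{'top':(310,170,90,70),'side':(315,190,80,120)})
E
```

```text
time: 18.0
tcp_pos: [0.5455, -0.1862, 0.1113]
tool_rot: [[-0.003, -0.995, 0.103], [-0.0, 0.103, 0.995], [-1.0, 0.003, -0.001]]
force: [-5.2, 0.3, -2.8]
finger_gap: 0.131
time: 18.3
tcp_pos: [0.5455, -0.1861, 0.1069]
tool_rot: [[-0.003, -0.995, 0.103], [-0.001, 0.103, 0.995], [-1.0, 0.003, -0.001]]
force: [-3.3, -0.9, -6.5]
finger_gap: 0.133
shelf origin in uprights mm [-46.6   1.8  73. ] yaw err 0.0
```

```bash
python3 -m crank '[{"x":0.0015,"y":0,"z":0,"ax":0,"ay":0,"az":0},{"x":0.003,"y":0,"z":0,"ax":0,"ay":0,"az":0},{"x":0.003,"y":0,"z":0,"ax":0,"ay":0,"az":0},{"x":0.003,"y":0,"z":0,"ax":0,"ay":0,"az":0}]'
python3 -m crank '[{"x":0.001,"y":0,"z":0,"ax":0,"ay":0,"az":0},{"x":0.001,"y":0,"z":0,"ax":0,"ay":0,"az":0},{"x":0.001,"y":0,"z":0,"ax":0,"ay":0,"az":0}]'
python3 - <<'E'
import ov; ov.main('ov8',{'top':(310,170,90,70),'side':(315,190,80,120)})
E
```

```text
time: 18.8
tcp_pos: [0.5469, -0.1863, 0.1054]
tool_rot: [[0.0, -0.995, 0.103], [-0.001, 0.103, 0.995], [-1.0, -0.0, -0.001]]
force: [-4.0, -0.2, -6.5]
finger_gap: 0.131
time: 19.1
tcp_pos: [0.5468, -0.1863, 0.105]
tool_rot: [[0.0, -0.995, 0.103], [-0.0, 0.103, 0.995], [-1.0, -0.0, -0.0]]
force: [-4.7, 1.4, -1.8]
finger_gap: 0.136
shelf origin in uprights mm [-45.2   1.8  71. ] yaw err 0.01
```

View pics/ov8top_raw.png

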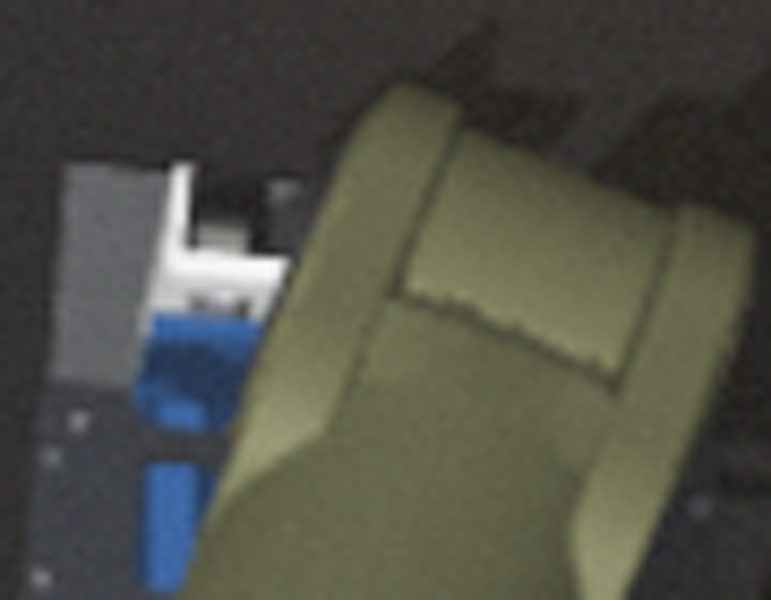

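View pics/ov8side_raw.png

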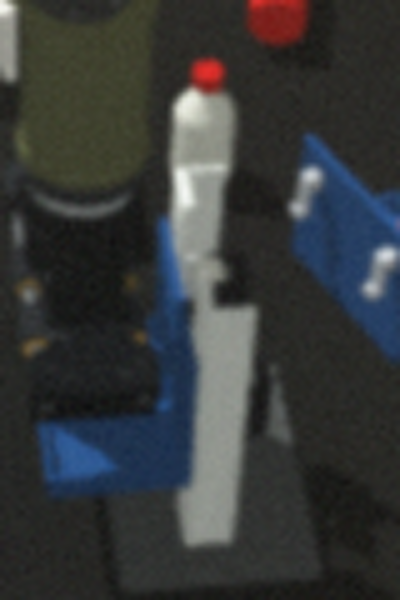

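Left roller has snapped back ((222,240)). The sill starts to bear; push further to a firm seat.

```bash
python3 -m crank '[{"x":0.001,"y":0,"z":0,"ax":0,"ay":0,"az":0},{"x":0.001,"y":0,"z":0,"ax":0,"ay":0,"az":0},{"x":0.001,"y":0,"z":0,"ax":0,"ay":0,"az":0}]'
python3 -m crank '[{"x":0.0015,"y":0,"z":0,"ax":0,"ay":0,"az":0},{"x":0.0015,"y":0,"z":0,"ax":0,"ay":0,"az":0},{"x":0.0015,"y":0,"z":0,"ax":0,"ay":0,"az":0}]'
```

```text
time: 19.5
tcp_pos: [0.5468, -0.1863, 0.1043]
tool_rot: [[0.0, -0.995, 0.103], [-0.0, 0.103, 0.995], [-1.0, -0.0, -0.0]]
force: [-6.0, 1.0, 1.2]
finger_gap: 0.132
time: 19.8
tcp_pos: [0.5467, -0.1865, 0.103]
tool_rot: [[0.0, -0.995, 0.103], [-0.0, 0.103, 0.995], [-1.0, -0.0, -0.0]]
force: [-7.2, 0.7, 1.0]
finger_gap: 0.132
```

```bash
python3 -m crank '[{"x":0.0015,"y":0.0005,"z":0,"ax":0,"ay":0,"az":0},{"x":0.0015,"y":0.0005,"z":0,"ax":0,"ay":0,"az":0},{"x":0.0015,"y":0.0005,"z":0,"ax":0,"ay":0,"az":0}]'
python3 -m crank '[{"x":0.0015,"y":0.0005,"z":0,"ax":0,"ay":0,"az":0},{"x":0.0015,"y":0.0005,"z":0,"ax":0,"ay":0,"az":0},{"x":0.0015,"y":0.0005,"z":0,"ax":0,"ay":0,"az":0}]'
python3 - <<'E'
import ov; ov.main('ov9',{'top':(310,170,90,70),'side':(315,190,80,120)})
E
```

```text
time: 20.1
tcp_pos: [0.5465, -0.1865, 0.102]
tool_rot: [[0.001, -0.995, 0.103], [-0.0, 0.103, 0.995], [-1.0, -0.001, -0.0]]
force: [-7.7, 0.8, 3.4]
finger_gap: 0.132
time: 20.4
tcp_pos: [0.5464, -0.1865, 0.1017]
tool_rot: [[0.002, -0.995, 0.103], [0.0, 0.103, 0.995], [-1.0, -0.002, 0.0]]
force: [-9.6, 2.0, 10.0]
finger_gap: 0.127
shelf origin in uprights mm [-45.6   1.6  67.7] yaw err -0.0
```

View pics/ov9top_raw.png

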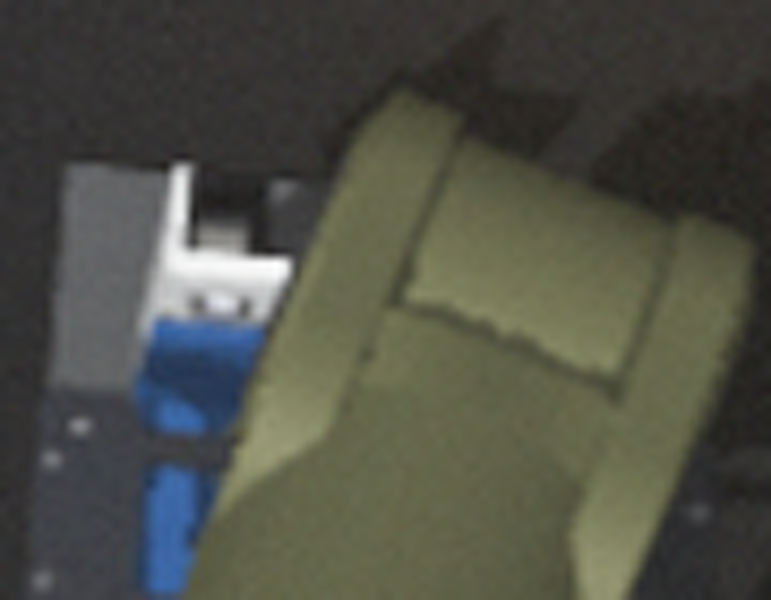

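View pics/ov9side_raw.png

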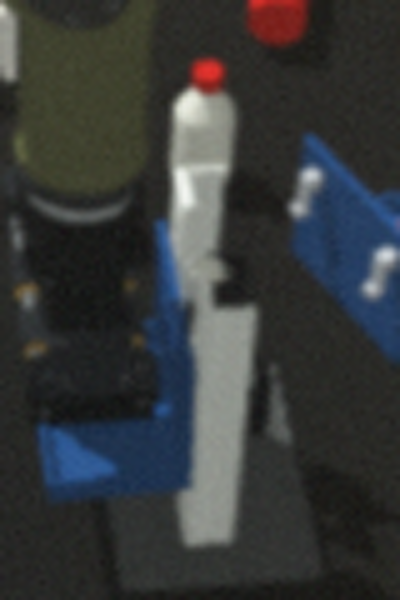

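Now a firm stop (10 N). One firmer push, then relax, release and retreat.

```bash
python3 -m crank '[{"x":0.0015,"y":0.0005,"z":0,"ax":0,"ay":0,"az":0},{"x":0.002,"y":0.001,"z":0,"ax":0,"ay":0,"az":0},{"x":0.002,"y":0.001,"z":0,"ax":0,"ay":0,"az":0}]'
python3 -m crank '[{"x":-0.002,"y":0.001,"z":0,"ax":0,"ay":0,"az":0},{"x":-0.003,"y":0.001,"z":0,"ax":0,"ay":0,"az":0},{"x":-0.003,"y":0.001,"z":0,"ax":0,"ay":0,"az":0}]'
python3 - <<'E'
from h import *
go([.5464,-.1865,.25],84.1)
E
```

```text
time: 20.8
tcp_pos: [0.5464, -0.1865, 0.1014]
tool_rot: [[0.004, -0.995, 0.103], [0.0, 0.103, 0.995], [-1.0, -0.004, 0.001]]
force: [-12.4, 3.7, 18.2]
finger_gap: 0.136
time: 21.1
tcp_pos: [0.5463, -0.1865, 0.1016]
tool_rot: [[0.006, -0.995, 0.102], [-0.002, 0.102, 0.995], [-1.0, -0.006, -0.001]]
force: [0.1, -0.3, 5.3]
finger_gap: 0.131
t 21.1 tcp [ 0.5463 -0.1865  0.1016] az 84.12 F [ 0.05 -0.33  5.28] gap 0.131
shift [-0.1484 -0.0009 -0.0002] turn [ 0.0004 -0.0013  0.0059] [ 0.  -0.1  0.3]
```

```bash
python3 -m crank '[{"x":0,"y":0,"z":0,"ax":0,"ay":0,"az":0},{"x":0,"y":0,"z":0,"ax":0,"ay":0,"az":0},{"x":0,"y":0,"z":0,"ax":0,"ay":0,"az":0},{"x":0,"y":0,"z":0,"ax":0,"ay":0,"az":0},{"x":0,"y":0,"z":0,"ax":0,"ay":0,"az":0},{"x":-0.01,"y":0,"z":0,"ax":0,"ay":0,"az":0},{"x":-0.03,"y":0.002,"z":0,"ax":0,"ay":0,"az":0},{"x":-0.06,"y":0.005,"z":0,"ax":0,"ay":0,"az":0},{"x":-0.095,"y":0.01,"z":0,"ax":0,"ay":0,"az":0},{"x":-0.13,"y":0.015,"z":0,"ax":0,"ay":0,"az":0},{"x":-0.16,"y":0.02,"z":0.01,"ax":0,"ay":0,"az":0},{"x":-0.18,"y":0.03,"z":0.03,"ax":0,"ay":0,"az":0},{"x":-0.19,"y":0.045,"z":0.06,"ax":0,"ay":0,"az":0},{"x":-0.19,"y":0.06,"z":0.1,"ax":0,"ay":0,"az":0},{"x":-0.19,"y":0.06,"z":0.14,"ax":0,"ay":0,"az":0},{"x":-0.19,"y":0.06,"z":0.18,"ax":0,"ay":0,"az":0},{"x":-0.19,"y":0.06,"z":0.21,"ax":0,"ay":0,"az":0},{"x":-0.19,"y":0.06,"z":0.23,"ax":0,"ay":0,"az":0},{"x":-0.19,"y":0.06,"z":0.23,"ax":0,"ay":0,"az":0}]' 0
python3 - <<'E'
from h import *
for n in ('top','side'):
    s=manip.state(); c=capture(n); np.savez('/tmp/%s10.npz'%n,W=cloud(c,s),img=c['img']); save(n+'10',c['img'])
    b=(310,170,90,70) if n=='top' else (315,190,80,120); x0,y0,w,h=b;k=min(800/w,600/h)
    save('z10'+n,cv2.resize(c['img'][y0:y0+h,x0:x0+w],None,fx=k,fy=k,interpolation=cv2.INTER_CUBIC))
E
```

```text
time: 23.0
tcp_pos: [0.5075, 0.0526, 0.2901]
tool_rot: [[0.0, -0.995, 0.097], [0.0, 0.097, 0.995], [-1.0, 0.0, 0.0]]
force: [0.1, 0.8, -0.1]
finger_gap: 0.496
```

View pics/z10top.png

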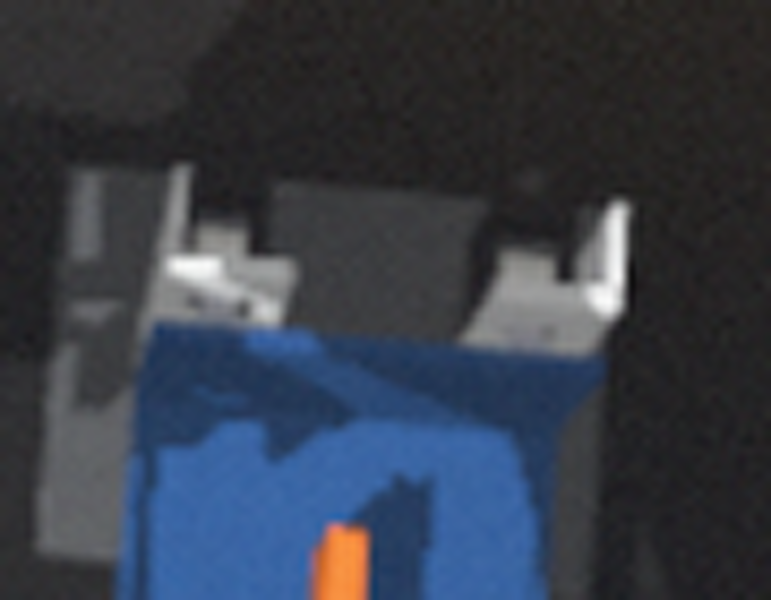

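View pics/z10side.png

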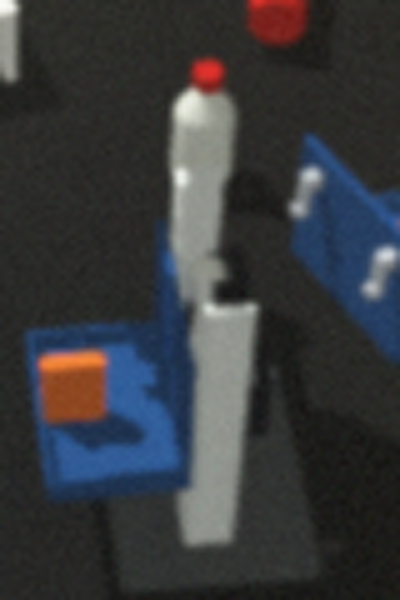

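View pics/side10.png

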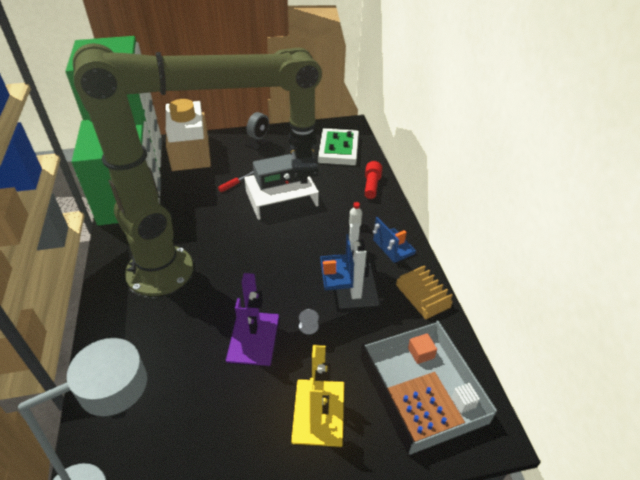

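Shelf hangs free. Checking seat height, level and both rollers numerically against the start picture.

```bash
python3 - <<'E'
from h import *
import ov
def U(W,U0=np.array([.6137,-.1936,0])): return ov.fr(np.zeros(3),-ov.uyaw,W.reshape(-1,3)-U0).reshape(W.shape)*1e3
for n in('top','side'):
    D=np.load('/tmp/%s10.npz'%n);u=U(D['W']);im=D['img'].astype(int)
    bl=(im[...,2]>im[...,0]*1.3)&(im[...,2]>40)&(abs(u[...,1])<90)&(u[...,0]>-120)&(u[...,0]<20)
    pt=bl&(u[...,2]>170)&(u[...,2]<190)
    for nm,a,b in(('R',-65,-20),('mid',-20,20),('L',20,65)):
        q=u[pt&(u[...,1]>a)&(u[...,1]<b)]; q2=u[bl&(u[...,1]>a)&(u[...,1]<b)]
        print(n,nm,len(q),np.round(np.median(q,0),1) if len(q) else '', 'p98 z',np.round(np.nanpercentile(q2[:,2],98),1))
    q=u[pt]; print(' plate y range',np.round([q[:,1].min(),q[:,1].max()],1))
    o=(im[...,0]>110)&(im[...,2]<80)&(abs(u[...,1])<60)&(u[...,0]>-110)&(u[...,0]<-20)&(u[...,2]>100)
    q=u[o]; t=q[q[:,2]>124] ; print(n,'divider top z',np.percentile(q[:,2],95).round(1),'mean',t.mean(0).round(1))
    lip=bl&(u[...,0]<-80)&(u[...,2]>60)
    q=u[lip]; print(' front lip p90 z',np.percentile(q[:,2],90).round(1), 'xmin',np.percentile(q[:,0],3).round(1))
for t in('0','10'):
    D=np.load('/tmp/top%s.npz'%t);u=U(D['W']);im=D['img'].astype(int)
    for s,y in(('L',45),('R',-45)):
        m=(abs(u[...,1]-y)<8)&(u[...,2]>135)&(u[...,2]<162)&(u[...,0]>3)&(u[...,0]<40)
        q=u[m]; print(t,'roller',s,len(q),np.round(np.median(q,0),1) if len(q) else '',np.round([q[:,0].min(),q[:,0].max()],1) if len(q) else '')
a=np.load('/tmp/top0.npz')['img'];b=np.load('/tmp/top10.npz')['img']
f=lambda i:cv2.convertScaleAbs(cv2.resize(i[180:220,320:400],(800,400),interpolation=cv2.INTER_CUBIC),alpha=1.5)[:,:]
save('cmp',np.vstack([f(a)[:300],f(b)[:300]]))
E
```

```text
top R 49 [ -8.7 -43.  179.4] p98 z 180.4
top mid 53 [ -8.8  -1.7 178.7] p98 z 180.5
top L 47 [ -8.5  37.6 178.8] p98 z 179.6
 plate y range [-65.3  61.9]
top divider top z 129.7 mean [-69.2  -1.2 126.8]
 front lip p90 z 86.0 xmin -91.7
side R 29 [ -8.3 -47.5 181.4] p98 z 183.2
side mid 25 [ -7.6  -3.9 182.3] p98 z 184.7
side L 28 [ -7.8  43.2 182. ] p98 z 183.0
 plate y range [-65.1  64.6]
side divider top z 131.5 mean [-70.2  -1.6 127.9]
 front lip p90 z 88.9 xmin -91.2
0 roller L 31 [ 27.6  43.8 151.6] [ 4.  36.3]
0 roller R 32 [ 26.7 -46.7 152.9] [ 3.  39.6]
10 roller L 32 [ 26.7  44.7 153.9] [ 3.1 34.7]
10 roller R 28 [ 26.8 -46.5 153.4] [ 4.9 34.3]
```

View pics/cmp.png

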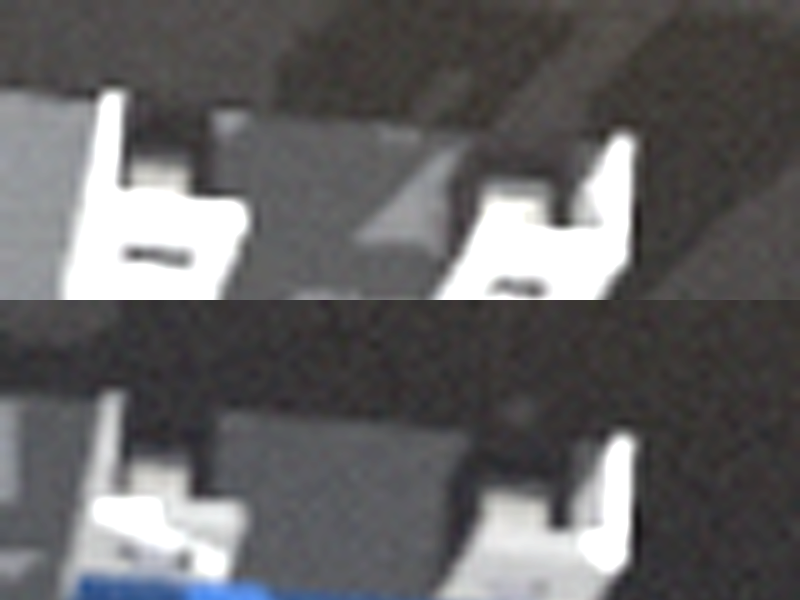

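Rollers in both pictures: back edges at rows 150/155 (left) and 180/185 (right). A pressed roller would sit about 35 rows off, so both are out. The plate top is at 179–182 mm (180 expected), and level. Handing in.

```bash
python3 - <<'E'
from h import *
s=manip.state(); print(s['time'],np.round(s['force'],1)); print(manip.close_job())
E
```

```text
23.1 [ 0.  -0.9  0.4]
the job is handed in; nothing more can be done
None
```

The blue shelf is hanging on the white uprights, seated and locked, and I handed the job in at 23.1 s of the 61 s allowed.

**What I did:** I pinched the shelf by its back plate and dragged it 150 mm out from under the riser. It stood upright on the bench and I let go. I then took it by the orange divider, turned it 80°, put both hooks through their slots and pushed it down to a firm stop. The push peaked at about 18 N. Then I released it and moved the arm clear.

**Last checks:**
- **Seat height:** the plate top measured 179–182 mm, against the 180 mm expected when home. It was level within about 1 mm.
- **Rollers:** both look sprung out, within about 1.5 mm of their starting position in the top view. A roller still pressed back would show about 9 mm off. I saw the left one press back and return. The arm hid the right one during the push, so for it I have only the final picture.
- **Bystanders:** the spool, flux bottle and screwdriver look unmoved in the last side picture. I compared them by eye and did not re-measure.
- **Robot:** nothing was touching it at hand-in.

**Disagreements:**
- The two cameras differed by 2–3 mm on the plate height (179 against 182 mm).
- The firm stop came with the tool about 2 mm lower than calculated, so the divider may have slipped slightly in the grip while I pushed.

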